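# Find the jar with the check weight and load it in the reader

### The job

One of the three identical jars on the bench has a steel check weight sealed inside, the other two are empty: find out by feel which one is heavy. Set that jar down gently, upright and centred on the teal pad in the reader, reaching in under its half-open lid, and then close the lid fully. Leave the two empty jars standing upright on the bench outside the reader, tip no jar over, and leave the wash bottle and the beaker as they are.

Things in the scene. Friction and masses are not known exactly. Their poses are not given: they have to be found in the camera images.
- jar_a: square white plastic jar with round green screw cap, one of three that look the same; body 52 x 52 mm, 50 mm high, cap 42 mm across, 62 mm high in all. Origin: centre of its underside; z up, x and y square to its flat sides. The steel weight cannot be seen: an empty jar weighs about 70 g, the heavy one 250 to 380 g.
- jar_b: square white plastic jar with round green screw cap, one of three that look the same; body 52 x 52 mm, 50 mm high, cap 42 mm across, 62 mm high in all. Origin: centre of its underside; z up, x and y square to its flat sides. The steel weight cannot be seen: an empty jar weighs about 70 g, the heavy one 250 to 380 g.
- jar_c: square white plastic jar with round green screw cap, one of three that look the same; body 52 x 52 mm, 50 mm high, cap 42 mm across, 62 mm high in all. Origin: centre of its underside; z up, x and y square to its flat sides. The steel weight cannot be seen: an empty jar weighs about 70 g, the heavy one 250 to 380 g.
- reader: fixed jar reader: open white chamber, teal stripes, grey module at its rear. Origin: centre of the chamber at bench height; x points to its rear (away from the robot). Inside: 200 mm along x, 170 mm wide, floor 15 mm above the bench; front and side walls 10 mm thick and 85 mm high; the module fills x +100 to +160 mm, also 85 mm high. 190 mm wide outside.
- pad (a point): centre of the teal 80 x 80 mm pad, flush with the chamber floor, 15 mm above the bench; it lies 15 mm towards the rear of the chamber's centre. Its axes are those of the reader.
- lid (a joint): angle (rad) of the clear, teal-edged lid hinged on the chamber's rear rim: 0 = closed, level on the rim; 0.95 = its limit, leaning 54 degrees up from level and still overhanging the pad. Starts half open (0.80 to 0.93). A stiff hinge holds it where it is left; 2 to 4 N at the front edge moves it.
- lid_hinge (a point): middle of the lid's hinge line, at the chamber's rear rim, 85 mm above the bench; the hinge line runs along the reader's y. The lid is a plate 5 mm thick, 186 mm wide, reaching 210 mm from the hinge towards the front.
- lid_tab (a point): middle of the top face of the teal tab (70 mm wide, 32 mm long, 8 mm thick) that sticks out from the lid's front edge, 222 mm from the hinge; it moves with the lid.
- wash_bottle: bystander: white wash bottle with red collar and bent spout, 66 mm across, 205 mm high; origin at the centre of its underside.
- beaker: bystander: glass beaker, 70 mm across, 90 mm high; origin at the centre of its underside.
There are look-alikes about, which are no part of the job. What is shaped like the jar_c but purple is not meant. What is shaped like the jar_b but purple is not meant.

How it is judged:
By the outcome, as a careful person would: the job done as asked, in the order asked, and still so for the second after the job is handed in, with the robot touching nothing.
It also fails if it takes over 72 s, if anything falls off the work surface, if the arm or the gripper's body presses on something with over 40 N, if the wrist force passes 120 N, or if a joint passes its speed limit or range.

### The arm

A 6-joint arm with a two-finger parallel gripper is mounted at the origin on the work surface. World frame = base frame: x ahead of the robot, y to its left, z up, the work surface at z = 0. Lengths are in m, angles in rad, forces in N, time in s.
With the tool pointing down it reaches from about 0.35 to 0.975 m from the base axis. Payload 4.9 kg.
Tool frame: the origin (TCP) lies at the very end of the fingers, on their centre line; the grasp point (between the pads) lies 19 mm behind it; z points along the fingers, y is the line along which they close (so a half turn about z gives the same grasp; the last joint's range is limited). The gripper opens to 85 mm and grips with 20 to 120 N. Pads are 22 mm wide; open, the fingers measure 114 mm over their backs; the gripper's body (76 mm by 85 mm) begins 54 mm behind the grasp point. The pads swing forward as they close: fully open they stand 13 mm farther back than shut.
Start: joints at [-1.363, 0.053, 1.613, -0, 1.476, -0.119], TCP at [0.201, -0.592, 0.231] pointing down, gripper open.
Joint ranges: [-3.01, 3.01], [-1.01, 2.22], [0.06, 2.58], [-1.02, 4.17], [0.09, 2.62], [-3.14, 3.14]. Speed limits (rad/s): [2.57, 2.57, 3.14, 3.14, 3.14, 3.14].

### API

Orientations are given as a rotation vector (axis times angle).
In Python, from station import get_obs, get_image, get_calibration, finish_job gives the robot as it stands.
- The arm moves only by the tool servo_tool, never from a script. Its argument "increments" is a list of rows, each a list of 5 numbers: the opening, from 0 (shut) to 1 (fully open), then the shift along the tool's x, y, z in mm, then the turn about the tool's z in degrees. In form: [[jaw, tx, ty, tz, spin], ...]. A call has 1 to 12 rows; each row shifts and turns the commanded pose from where the row before left it, along the tool's axes as they then stand; what a row does not reach is not made up. A row lasts 1/8 s, in which the tool goes at most 62.5 mm and 10.7 degrees, less where a joint would pass 70% of its speed; a pose out of reach is approached as far as the arm can. A call is refused whole if a number of a shift passes 62.5 or a number of a turn 10.7, either way. A call with a gripper value outside its range is refused whole. The fingers move at their own pace and stop on an object; "force" is the grip in N (left out, the last holds). Time passes only in rows, so rows that do not move let the fingers close. It gives the time, the measured TCP pose, the force, the opening and the grip force at its end, in the units of the state.
- get_obs(): the state, without advancing time (a new reading comes with each control period).
- get_image(name): name is "scene" or "top" or "wrist"; returns the picture (400x640x3 uint8, red, green, blue); there is no depth.
- get_calibration(name): a dict with "fx", "fy", "cx", "cy" (pixels), "R" (3x3) and "t" (3): a world point X has camera coordinates R X + t; the wrist camera has in their place "mount" (4x4, takes a point from camera to tool coordinates, whose origin is the TCP and whose axes are the flange's). Camera axes: x right, y down, z forward; pixel columns grow to the right and rows downward; lengths in m; the calibration is good to about 2 mm. A picture is of the moment at which its call begins: read the wrist's pose just before it. get_calibration takes no time and is no camera call.
- finish_job(): hands the job in; it is judged then, once.
The state is a dict: "t": time; "q": joint angles; "dq": joint speeds; "effort": joint torques, N m; "tool_pos": TCP position; "tool_rot": TCP orientation; "contact_force": force on the tool from outside, world axes, zero at the start; "wrist_torque": the same for the moment, N m; "opening": finger opening in m; "grip_force": force on a finger pad.
Only numpy, scipy, OpenCV 4.12 (cv2) and the standard library are available. Lean on these libraries where they do the work, as an engineer would, in place of code of your own. Each camera call takes 0.05 s, during which the arm holds its last target. There are 200 camera calls.

## Working session

There is one attempt and no reset: what is moved stays moved. The work goes in short steps, Python scripts to look and compute and a tool call to move; the robot and the scene stay as the last step left them, time stands still between calls to the robot, and variables do not carry over. Pictures are saved under pics/ and viewed, at most 10 in all, crops included, and the job is handed in when it is done.

Besides the shell and the picture viewer there is one more tool, called by a JSON object that holds its "method" and its "body", one argument or row to a line. servo_tool: Moves the arm, as the interface text tells. Its arguments: {"type":"object","properties":{"increments":{"type":"array"},"force":{"type":"number"}},"required":["increments"]}

```bash
mkdir -p pics; ls; python3 - <<'E'
from station import *
import cv2,numpy as np
o=get_obs();print(o)
for n in("scene","top","wrist"):
    im=get_image(n);cv2.imwrite(f"pics/{n}0.png",im[:,:,::-1])
    print(n,{k:np.round(v,4).tolist() for k,v in get_calibration(n).items()})
E
```

```text
pics
{'t': 0.0, 'q': array([-1.36304433e+00,  5.33592623e-02,  1.61436170e+00,  1.05094060e-05,
        1.47597939e+00, -1.18982070e-01]), 'dq': array([-0.00091183, -0.00068324,  0.00021791,  0.00167688,  0.00205819,
        0.0031259 ]), 'effort': array([ 4.33259320e-04, -3.93681586e+01, -3.70175278e+01, -4.36315338e-05,
        7.17568793e-03, -4.68522074e-06]), 'tool_pos': array([ 0.20047432, -0.5912933 ,  0.23002109]), 'tool_rot': array([-3.09768536e+00, -5.10608695e-01,  1.30396711e-04]), 'contact_force': array([ 0.39710925, -0.28806716,  0.65431577]), 'wrist_torque': array([-0.04322148, -0.00743716, -0.01116575]), 'grip_force': 0.0, 'opening': 0.08533450005326829}
scene {'fx': 368.5827, 'fy': 368.5827, 'cx': 323.3903, 'cy': 201.3322, 'R': [[-0.4065, 0.9137, -0.0061], [0.5636, 0.2455, -0.7887], [-0.7191, -0.324, -0.6147]], 't': [0.1545, -0.2207, 1.4123]}
top {'fx': 439.0065, 'fy': 439.0065, 'cx': 315.3379, 'cy': 199.2863, 'R': [[-0.0128, -0.9999, -0.0031], [-0.9989, 0.0129, -0.0448], [0.0448, 0.0025, -0.999]], 't': [0.0523, 0.519, 1.3017]}
wrist {'fx': 359.5748, 'fy': 359.5748, 'cx': 324.0242, 'cy': 204.4032, 'mount': [[-0.0003, -0.9562, -0.2927, 0.0744], [1.0, -0.0003, 0.0003, -0.0014], [-0.0003, -0.2927, 0.9562, -0.143], [0.0, 0.0, 0.0, 1.0]]}
```

View pics/scene0.png

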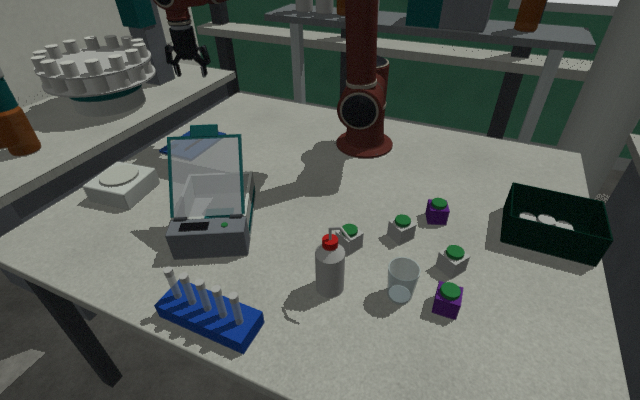

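View pics/top0.png

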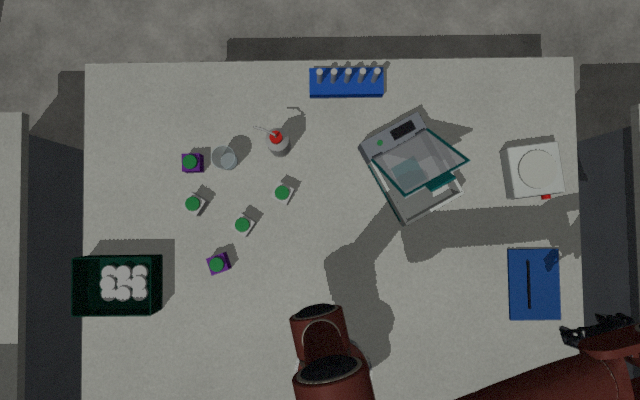

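Top view: white jars with green caps are at (194,203), (244,224) and (284,191). The purple look-alikes are at (192,161) and (217,263). The wash bottle is at (277,140) and the beaker at (224,157). The reader is near (415,165) with its module at (400,130).

Scene view: white jars are at (350,231), (402,222) and (454,253). The purple ones are at (437,207) and (450,292).

I choose the three with white bodies, and next check them in a close crop while triangulating the caps.

```bash
cat > h.py <<'E'
import numpy as np,cv2
from station import *
from scipy.spatial.transform import Rotation as Rn
def cam(n,o=None):
    c=get_calibration(n)
    if n!="wrist": return c,c["R"],c["t"]
    T=np.eye(4);T[:3,:3]=Rn.from_rotvec(o["tool_rot"]).as_matrix();T[:3,3]=o["tool_pos"]
    W=np.linalg.inv(T@c["mount"]);return c,W[:3,:3],W[:3,3]
def ray(n,uv,o=None):
    c,R,t=cam(n,o);d=R.T@np.array([(uv[0]-c["cx"])/c["fx"],(uv[1]-c["cy"])/c["fy"],1]);return -R.T@t,d/np.linalg.norm(d)
def onz(r,z): return r[0]+r[1]*(z-r[0][2])/r[1][2]
def tri(*rs):
    A=0;b=0
    for p,d in rs: M=np.eye(3)-np.outer(d,d);A=A+M;b=b+M@p
    X=np.linalg.solve(A,b);return X,max(np.linalg.norm(np.cross(X-p,d)) for p,d in rs)
def proj(n,X,o=None):
    c,R,t=cam(n,o);v=R@X+t;return c["fx"]*v[0]/v[2]+c["cx"],c["fy"]*v[1]/v[2]+c["cy"]
def blobs(im,lo,hi,amin=20):
    m=cv2.inRange(cv2.cvtColor(im,cv2.COLOR_RGB2HSV),lo,hi);k,l,s,c=cv2.connectedComponentsWithStats(m)
    return m,[(c[i].round(1).tolist(),int(s[i][4])) for i in range(1,k) if s[i][4]>=amin]
E
python3 - <<'E'
from h import *
T=cv2.imread("pics/top0.png");S=cv2.imread("pics/scene0.png")
for n,I in(("top",T),("scene",S)): print(n,blobs(I[:,:,::-1].copy(),(52,120,40),(72,255,255))[1])
C=np.zeros((600,800,3),np.uint8)
def put(I,x0,y0,w,h,s,X,Y):
    r=cv2.resize(I[y0:y0+h,x0:x0+w],None,fx=s,fy=s,interpolation=cv2.INTER_CUBIC);C[Y:Y+r.shape[0],X:X+r.shape[1]]=r
put(T,350,98,125,130,3,0,0);put(T,175,140,130,130,3,400,0)
put(S,155,115,110,150,1.35,0,395);put(S,330,190,150,100,2,400,395)
cv2.imwrite("pics/crop1.png",C)
E
```

```text
top [([379.4, 142.2], 21), ([189.5, 161.2], 148), ([281.5, 192.2], 144), ([192.1, 203.0], 147), ([241.6, 224.1], 147), ([216.1, 264.0], 149)]
scene [([438.7, 203.0], 131), ([402.2, 220.3], 146), ([224.0, 224.1], 20), ([350.2, 229.0], 122), ([454.5, 251.8], 201), ([449.8, 290.8], 269)]
```

View pics/crop1.png

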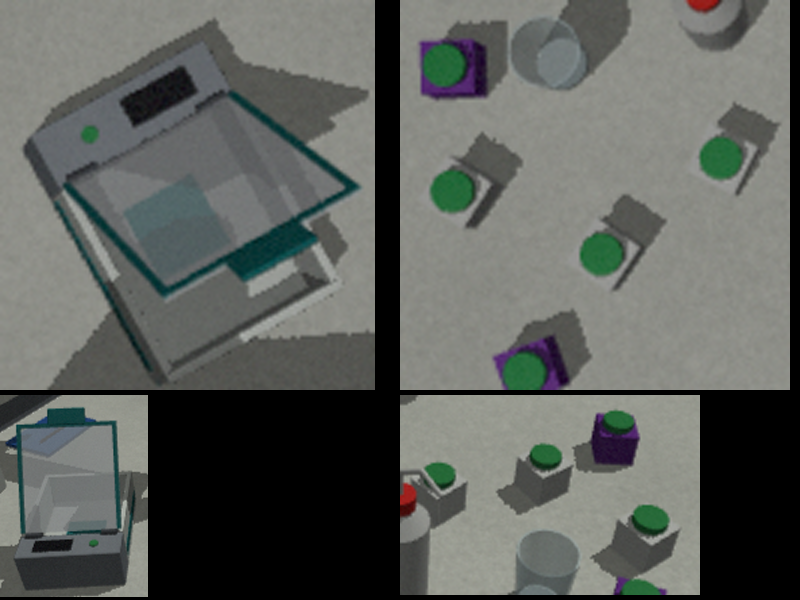

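The crop confirms three white-bodied jars with green caps and two purple decoys. The lid corners are visible in both views: hinge at top (372,160) and (427,129), front edge at top (405,196) and (469,160).

```bash
python3 - <<'E'
from h import *
J={"p1":((281.5,192.2),(350.2,229)),"p2":((241.6,224.1),(402.2,220.3)),"p3":((192.1,203),(454.5,251.8)),
"hingeL":((372,159.7),(242.4,215)),"hingeR":((427.3,129),(171.3,215)),"frontL":((405,195.7),(240.9,135.7)),"frontR":((469,160),(168.3,138.7))}
P={}
for k,(a,b) in J.items():
    X,e=tri(ray("top",a),ray("scene",b));P[k]=X;print(k,X.round(4),"res",round(e,4))
for k,a in {"modL":(359,147),"modR":(419.3,112),"fL":(402.3,225.7),"fR":(463.3,192.3)}.items():
    P[k]=onz(ray("top",a),.085);print(k,P[k].round(4))
f=lambda v:(np.degrees(np.arctan2(v[1],v[0])).round(2),np.linalg.norm(v[:2]).round(4))
print("rear edge",f(P["modL"]-P["modR"]),"front",f(P["fL"]-P["fR"]),"side L",f(P["modL"]-P["fL"]),"side R",f(P["modR"]-P["fR"]))
print("hinge",f(P["hingeL"]-P["hingeR"]))
h=(P["hingeL"]+P["hingeR"])/2;fr=(P["frontL"]+P["frontR"])/2;d=h-fr
print("hinge mid",h,"front mid",fr,"lid angle",np.arctan2(-d[2],np.linalg.norm(d[:2])),"len",np.linalg.norm(d),"az",f(d))
# mid from rim corners
c=(P["modL"]+P["modR"]+P["fL"]+P["fR"])/4;print("outline centre (x=+25mm)",c)
# beaker, bottle collar
print("beaker approx",onz(ray("top",(224,157)),.045),"bottle red",tri(ray("top",(276,136)),ray("scene",(331,240))))
m,b=blobs(cv2.imread("pics/top0.png")[:,:,::-1].copy(),(80,40,40),(100,255,255),5);print(b)
E
```

```text
p1 [0.5387 0.1442 0.0604] res 0.0015
p2 [0.4489 0.2584 0.0581] res 0.0003
p3 [0.5115 0.4012 0.058 ] res 0.0002
hingeL [ 0.6266 -0.1168  0.0871] res 0.0005
hingeR [ 0.7096 -0.2721  0.0989] res 0.0003
frontL [ 0.5139 -0.1732  0.2475] res 0.0022
frontR [ 0.6002 -0.3334  0.2474] res 0.0013
modL [ 0.6633 -0.0805  0.085 ]
modR [ 0.7614 -0.2539  0.085 ]
fL [ 0.4388 -0.1985  0.085 ]
fR [ 0.5307 -0.3726  0.085 ]
rear edge (np.float64(119.48), np.float64(0.1992)) front (np.float64(117.83), np.float64(0.1969)) side L (np.float64(27.72), np.float64(0.2537)) side R (np.float64(27.25), np.float64(0.2594))
hinge (np.float64(118.13), np.float64(0.1761))
hinge mid [ 0.66811734 -0.19446919  0.0929899 ] front mid [ 0.55701861 -0.25330106  0.24746001] lid angle 0.8876713210956764 len 0.19916107240052222 az (np.float64(27.9), np.float64(0.1257))
outline centre (x=+25mm) [ 0.5985496  -0.22635516  0.085     ]
beaker approx [0.64567248 0.31152222 0.045     ] bottle red (array([0.6840523 , 0.15106692, 0.15260386]), np.float64(0.0024823522687834323))
[([429.4, 171.8], 811), ([405.6, 167.5], 302), ([379.8, 185.7], 102), ([410.2, 175.0], 5), ([402.2, 177.5], 6), ([415.2, 180.6], 5), ([407.1, 185.9], 10), ([395.0, 212.6], 5), ([398.2, 217.9], 11), ([71.7, 258.8], 6), ([124.0, 260.5], 191), ([71.1, 266.3], 7), ([150.0, 267.0], 5), ([70.6, 274.8], 5), ([150.0, 278.0], 5), ([70.4, 287.3], 7), ([149.9, 287.0], 7), ([150.0, 294.0], 5), ([70.5, 306.0], 6), ([150.0, 307.5], 6), ([75.5, 316.4], 17), ([120.0, 315.0], 9)]
```

{"method": "servo_tool", "body": {
  "increments": [
    [1,39.4,-38.3,-12.5,0],
    [1,39.4,-38.3,-12.5,0],
    [1,39.4,-38.3,-12.5,0],
    [1,39.4,-38.3,-12.5,0],
    [1,39.4,-38.3,-12.5,0],
    [1,39.4,-38.3,-12.5,0],
    [1,39.4,-38.3,-12.5,0],
    [1,39.4,-38.3,-12.5,0],
    [1,25.6,-52,-3.7,0],
    [1,25.6,-52,-3.7,0],
    [1,25.6,-52,-3.7,0],
    [1,25.6,-52,-3.7,0]
  ]
}}

```text
t: 1.65
tool_pos: [0.4307, 0.0312, 0.3461]
tool_rot: [3.1, 0.511, 0.001]
contact_force: [0.5, 0.4, -0.2]
opening: 0.0856
grip_force: 0.0
```

{"method": "servo_tool", "body": {
  "increments": [
    [1,25.6,-52,-3.7,0],
    [1,25.6,-52,-3.7,0],
    [1,25.6,-52,-3.7,0],
    [1,25.6,-52,-3.7,0],
    [1,0,0,0,0],
    [1,0,0,0,0]
  ]
}}

```text
t: 2.4
tool_pos: [0.461, 0.2591, 0.3604]
tool_rot: [3.099, 0.512, -0.002]
contact_force: [-0.3, 0.3, -0.2]
opening: 0.0855
grip_force: 0.0
```

```bash
python3 - <<'E'
from h import *
o=get_obs();im=get_image("wrist");cv2.imwrite("pics/w1.png",im[:,:,::-1])
print(o["t"],o["tool_pos"],o["tool_rot"],o["q"],o["contact_force"])
for c,a in blobs(im,(52,120,40),(72,255,255))[1]: print(c,a,onz(ray("wrist",c,o),.062).round(4))
E
```

```text
2.4 [0.46098999 0.25908413 0.36039168] [ 3.09902451e+00  5.11675788e-01 -1.60104650e-03] [ 3.71448522e-01 -2.20582395e-01  1.65870255e+00 -3.90721906e-04
  1.70459602e+00  1.61492815e+00] [-0.30538301  0.30484073 -0.15921185]
[222.2, 77.5] 1025 [0.5106 0.4016 0.062 ]
[435.1, 126.6] 931 [0.5386 0.1453 0.062 ]
[321.2, 166.5] 823 [0.4484 0.2597 0.062 ]
[240.9, 228.6] 733 [0.3365 0.333  0.062 ]
```

View pics/w1.png

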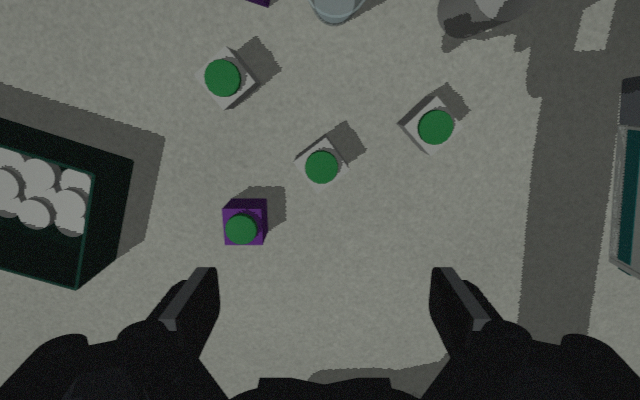

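The wrist picture shows the caps at (435,127), (321,166) and (222,77), agreeing with the triangulation within 2 mm. The purple decoy is at (241,229). Next I'll get the body yaws from straight edges.

```bash
cat >> h.py <<'E'
def yaws(im,o,c,z=.05,r=45):
    g=cv2.cvtColor(im,cv2.COLOR_RGB2GRAY);L=cv2.createLineSegmentDetector().detect(g)[0].reshape(-1,4);out=[]
    for l in L:
        if np.hypot(*(l[:2]-c))<r and np.hypot(*(l[2:]-c))<r and np.hypot(*(l[:2]-l[2:]))>11:
            a,b=[onz(ray("wrist",p,o),z) for p in(l[:2],l[2:])];v=b-a
            out.append((round(float(np.degrees(np.arctan2(v[1],v[0]))%90),1),round(float(np.linalg.norm(v))*1000),l.round().astype(int).tolist()))
    return out
E
python3 - <<'E'
from h import *
o=get_obs();im=cv2.imread("pics/w1.png")[:,:,::-1].copy()
for n,c in(("p1",(435,127)),("p2",(321,166)),("p3",(222,77))):
    print(n);[print("  ",y) for y in yaws(im,o,c)]
print(np.degrees(np.arctan2(*Rn.from_rotvec(o["tool_rot"]).as_matrix()[[1,0],0])))
pad=onz(ray("top",(405.6+0,167.5)),.015);print(pad, onz(ray("top",(409,172)),.015))
E
```

```text
p1
   (52.3, 23, [418, 117, 435, 106])
   (12.6, 17, [416, 132, 419, 118])
   (57.2, 16, [424, 143, 417, 132])
   (62.5, 50, [435, 96, 403, 126])
   (15.3, 19, [441, 144, 425, 143])
   (57.1, 48, [408, 110, 442, 84])
   (61.4, 20, [396, 122, 409, 111])
   (85.4, 22, [455, 124, 447, 140])
   (65.4, 14, [445, 105, 437, 96])
   (65.1, 18, [471, 110, 459, 121])
   (63.4, 48, [404, 126, 429, 154])
   (62.5, 51, [423, 153, 397, 124])
   (40.0, 14, [437, 110, 426, 114])
   (84.1, 15, [425, 115, 419, 127])
p2
   (52.3, 19, [306, 156, 319, 148])
   (56.0, 52, [326, 136, 294, 161])
   (54.2, 60, [295, 155, 333, 127])
   (10.4, 15, [325, 183, 313, 182])
   (58.6, 16, [334, 147, 326, 138])
   (7.3, 18, [304, 171, 307, 157])
   (55.4, 19, [337, 175, 325, 184])
   (84.7, 19, [343, 162, 337, 175])
   (46.3, 14, [357, 158, 347, 163])
p3
   (50.5, 17, [240, 89, 229, 97])
   (56.4, 50, [224, 109, 255, 82])
   (35.4, 23, [208, 62, 226, 56])
   (70.1, 14, [235, 56, 226, 48])
   (10.0, 17, [228, 97, 214, 95])
   (81.8, 16, [203, 76, 208, 63])
   (35.6, 15, [208, 89, 203, 76])
   (77.1, 17, [247, 76, 240, 88])
   (53.6, 14, [249, 75, 242, 65])
   (38.5, 12, [237, 67, 242, 77])
   (80.3, 16, [234, 92, 239, 79])
   (34.1, 13, [239, 78, 235, 67])
18.68636450642313
[ 0.61121758 -0.22570627  0.015     ] [ 0.59757145 -0.23556922  0.015     ]
```

{"method": "servo_tool", "body": {
  "increments": [
    [1,0,0,0,-9.3],
    [1,0,-30,0,0],
    [1,60,0,0,0],
    [1,60,0,0,0],
    [1,60,0,0,0],
    [1,60,0,0,0],
    [1,0,0,0,0]
  ]
}}

```text
t: 3.32
tool_pos: [0.6622, 0.3972, 0.3538]
tool_rot: [3.047, 0.756, -0.013]
contact_force: [-0.2, -0.4, -0.6]
opening: 0.0851
grip_force: 0.0
```

```bash
cat > st.py <<'E'
from h import *
o=get_obs();R=Rn.from_rotvec(o["tool_rot"]).as_matrix()
print("t",o["t"],"p",o["tool_pos"].round(4),"q",o["q"].round(3),"F",o["contact_force"].round(2),"open",o["opening"].round(4),"grip",o["grip_force"])
print("x az %.1f el %.1f | y el %.1f | z az %.1f tilt %.1f"%(np.degrees(np.arctan2(R[1,0],R[0,0])),np.degrees(np.arcsin(R[2,0])),np.degrees(np.arcsin(R[2,1])),np.degrees(np.arctan2(R[1,2],R[0,2])),np.degrees(np.arccos(-R[2,2]))))
E
python3 st.py
```

```text
Traceback (most recent call last):
  File "st.py", line 3, in <module>
    print("t",o["t"],"p",o["tool_pos"].round(4),"q",o["q"].round(3),"F",o["contact_force"].round(2),"open",o["opening"].round(4),"grip",o["grip_force"])
                                                                                                           ^^^^^^^^^^^^^^^^^^
AttributeError: 'float' object has no attribute 'round'
```

{"method": "servo_tool", "body": {
  "increments": [
    [1,60,0,0,0],
    [1,60,0,0,0],
    [1,60,0,0,0],
    [1,60,0,0,0],
    [1,60,0,0,0]
  ]
}}

```text
t: 3.95
tool_pos: [0.8502, 0.4942, 0.317]
tool_rot: [-3.04, -0.755, -0.039]
contact_force: [0.4, -0.3, -3.1]
opening: 0.0853
grip_force: 0.0
```

```bash
sed -i 's/o\["opening"\].round(4)/o["opening"]/' st.py; python3 st.py
```

```text
t 3.95 p [0.8502 0.4942 0.317 ] q [0.45  1.082 0.074 0.004 1.96  1.535] F [ 0.37 -0.34 -3.08] open 0.08527246606639292 grip 0.0
x az 27.9 el 1.5 | y el -0.2 | z az 34.5 tilt 1.5
```

{"method": "servo_tool", "body": {
  "increments": [
    [1,60,0,-60,0],
    [1,60,0,-60,0],
    [1,60,0,-60,0],
    [1,60,0,-60,0]
  ]
}}

```text
t: 4.45
tool_pos: [0.8409, 0.4841, 0.4559]
tool_rot: [-2.984, -0.745, -0.285]
contact_force: [-0.6, -0.1, 0.9]
opening: 0.0854
grip_force: 0.0
```

```bash
python3 st.py
```

```text
t 4.45 p [0.8409 0.4841 0.4559] q [0.441 0.952 0.055 0.017 1.943 1.531] F [-0.57 -0.09  0.87] open 0.085399789574466 grip 0.0
x az 28.0 el 11.0 | y el -0.4 | z az 30.0 tilt 11.0
```

{"method": "servo_tool", "body": {
  "increments": [
    [1,60,0,-60,0],
    [1,60,0,-60,0],
    [1,60,0,-60,0],
    [1,60,0,-60,0]
  ]
}}

```text
t: 4.95
tool_pos: [0.8208, 0.4663, 0.5639]
tool_rot: [-2.929, -0.731, -0.466]
contact_force: [0.6, -0.2, 0.6]
opening: 0.0855
grip_force: 0.0
```

```bash
python3 st.py
```

```text
t 4.95 p [0.8208 0.4663 0.5639] q [0.429 0.84  0.055 0.031 1.929 1.527] F [ 0.6  -0.19  0.58] open 0.08548630442666205 grip 0.0
x az 27.9 el 18.2 | y el -0.6 | z az 30.0 tilt 18.2
```

{"method": "servo_tool", "body": {
  "increments": [
    [1,-60,0,0,0],
    [1,-60,0,0,0],
    [1,-60,0,0,0],
    [1,-60,0,0,0]
  ]
}}

```text
t: 5.45
tool_pos: [0.6583, 0.3797, 0.51]
tool_rot: [-2.928, -0.731, -0.47]
contact_force: [0.4, 0.1, 1.5]
opening: 0.0853
grip_force: 0.0
```

```bash
python3 st.py
```

```text
t 5.45 p [0.6583 0.3797 0.51  ] q [0.413 0.144 1.084 0.035 1.594 1.501] F [0.42 0.14 1.51] open 0.08526911521781491 grip 0.0
x az 27.9 el 18.4 | y el -0.6 | z az 29.9 tilt 18.4
```

Pushing against the reach limit tilts the tool outward, and the tilt is kept afterwards. I need about 42° to get under the lid, so I continue.

{"method": "servo_tool", "body": {
  "increments": [
    [1,60,0,-30,0],
    [1,60,0,-30,0],
    [1,60,0,-60,0],
    [1,60,0,-60,0],
    [1,60,0,-60,0],
    [1,60,0,-60,0],
    [1,60,0,-60,0],
    [1,60,0,-60,0],
    [1,60,0,-60,0]
  ]
}}

```text
t: 6.58
tool_pos: [0.7143, 0.3986, 0.7807]
tool_rot: [-2.828, -0.705, -0.731]
contact_force: [0.7, -0.2, -0.7]
opening: 0.0852
grip_force: 0.0
```

```bash
python3 st.py
```

```text
t 6.575 p [0.7143 0.3986 0.7807] q [0.398 0.586 0.055 0.065 1.993 1.522] F [ 0.67 -0.19 -0.7 ] open 0.08519558170750101 grip 0.0
x az 27.8 el 29.2 | y el -0.9 | z az 29.8 tilt 29.2
```

{"method": "servo_tool", "body": {
  "increments": [
    [1,60,0,-40,0],
    [1,60,0,-40,0],
    [1,60,0,-40,0],
    [1,60,0,-40,0],
    [1,60,0,-40,0],
    [1,60,0,-40,0],
    [1,60,0,-40,0]
  ]
}}

```text
t: 7.45
tool_pos: [0.6724, 0.3667, 0.903]
tool_rot: [-2.667, -0.664, -1.053]
contact_force: [-0.9, -0.7, 0.5]
opening: 0.0854
grip_force: 0.0
```

```bash
python3 st.py
```

```text
t 7.45 p [0.6724 0.3667 0.903 ] q [0.364 0.456 0.055 0.108 1.878 1.521] F [-0.92 -0.71  0.54] open 0.08542083816820899 grip 0.0
x az 27.4 el 43.3 | y el -1.1 | z az 29.5 tilt 43.4
```

{"method": "servo_tool", "body": {
  "increments": [
    [0.7,0,0,0,-10.69],
    [0.7,0,0,0,-10.69],
    [0.7,0,0,0,-10.69],
    [0.7,0,0,0,-10.69],
    [0.7,0,0,0,-10.69],
    [0.7,0,0,0,-10.69],
    [0.7,0,0,0,-10.69],
    [0.7,0,0,0,-10.69],
    [0.7,0,0,0,-10.69]
  ]
}}

```text
t: 8.57
tool_pos: [0.6726, 0.3669, 0.9025]
tool_rot: [1.21, 2.3, 0.868]
contact_force: [0.4, 0.8, 0.4]
opening: 0.0598
grip_force: 0.0
```

{"method": "servo_tool", "body": {
  "increments": [
    [0.7,0,0,0,-10.69],
    [0.7,0,0,0,-10.69],
    [0.7,0,0,0,-10.69],
    [0.7,0,0,0,-10.69],
    [0.7,0,0,0,-10.69],
    [0.7,0,0,0,-10.69],
    [0.7,0,0,0,-10.69],
    [0.7,0,0,0,-10.69]
  ]
}}

```text
t: 9.57
tool_pos: [0.6726, 0.3669, 0.9025]
tool_rot: [-0.622, 2.317, 0.238]
contact_force: [-0.4, 0.3, -0.8]
opening: 0.0602
grip_force: 0.0
```

```bash
cat > go.py <<'E'
import sys
from h import *
exec(open("st.py").read().split("\n",1)[1])
p=o["tool_pos"].copy()
for a in sys.argv[1:]:
    g=np.array(eval(a));d=R.T@(g-p)*1000;n=int(np.ceil(np.abs(d).max()/60));print(a,"total",d.round(1),"norm",np.linalg.norm(d).round(),"n",n,"per row",(d/n).round(1));p=g
E
python3 go.py "(.42,.2,.30)" "(.49,.11,.17)" "(.5466,.1485,.120)" "(.5466,.1485,.057)"
```

```text
t 9.575 p [0.6726 0.3669 0.9025] q [ 0.365  0.456  0.055  0.108  1.879 -1.657] F [-0.44  0.28 -0.78] open 0.060180173758312104 grip 0.0
x az -149.8 el -43.3 | y el -0.4 | z az 29.5 tilt 43.3
(.42,.2,.30) total [633.2 -15.  231.3] norm 674.0 n 11 per row [57.6 -1.4 21. ]
(.49,.11,.17) total [  78.1 -112.1  106. ] norm 173.0 n 2 per row [ 39.1 -56.1  53. ]
(.5466,.1485,.120) total [-15.4   5.5  83.2] norm 85.0 n 2 per row [-7.7  2.7 41.6]
(.5466,.1485,.057) total [43.2  0.4 45.8] norm 63.0 n 1 per row [43.2  0.4 45.8]
```

```bash
python3 go.py "(.50,.13,.20)" "(.5466,.1495,.120)" "(.5466,.1495,.057)"
```

```text
t 9.575 p [0.6726 0.3669 0.9025] q [ 0.365  0.456  0.055  0.108  1.879 -1.657] F [-0.44  0.28 -0.78] open 0.060180173758312104 grip 0.0
x az -149.8 el -43.3 | y el -0.4 | z az 29.5 tilt 43.3
(.50,.13,.20) total [ 677.1 -115.   328.2] norm 761.0 n 12 per row [56.4 -9.6 27.3]
(.5466,.1495,.120) total [18.4 -5.8 92.6] norm 95.0 n 2 per row [ 9.2 -2.9 46.3]
(.5466,.1495,.057) total [43.2  0.4 45.8] norm 63.0 n 1 per row [43.2  0.4 45.8]
```

{"method": "servo_tool", "body": {
  "increments": [
    [0.7,52,-8.8,25.2,0],
    [0.7,52,-8.8,25.2,0],
    [0.7,52,-8.8,25.2,0],
    [0.7,52,-8.8,25.2,0],
    [0.7,52,-8.8,25.2,0],
    [0.7,52,-8.8,25.2,0],
    [0.7,52,-8.8,25.2,0],
    [0.7,52,-8.8,25.2,0],
    [0.7,52,-8.8,25.2,0],
    [0.7,52,-8.8,25.2,0],
    [0.7,52,-8.8,25.2,0],
    [0.7,52,-8.8,25.2,0]
  ]
}}

```text
t: 11.08
tool_pos: [0.5249, 0.1641, 0.3007]
tool_rot: [-0.616, 2.314, 0.238]
contact_force: [0.9, -1.0, -0.2]
opening: 0.0599
grip_force: 0.0
```

```bash
python3 - <<'E'
from h import *
o=get_obs();im=get_image("wrist");cv2.imwrite("pics/w2.png",im[:,:,::-1])
for c,a in blobs(im,(52,120,40),(72,255,255))[1]: print(c,a,onz(ray("wrist",c,o),.062).round(4))
E
python3 go.py "(.5466,.1495,.120)" "(.5466,.1495,.057)"
```

```text
[533.8, 76.6] 1286 [0.5069 0.3962 0.062 ]
[448.9, 144.8] 668 [0.6269 0.404  0.062 ]
t 11.125 p [0.5192 0.1626 0.2845] q [-0.015 -0.646  2.203  0.433  0.964 -2.237] F [ -3.18   0.39 -12.78] open 0.05995428175536547 grip 0.0
x az -150.5 el -42.4 | y el 0.2 | z az 29.8 tilt 42.4
(.5466,.1495,.120) total [ 98.2 -25.4 133.1] norm 167.0 n 3 per row [32.7 -8.5 44.4]
(.5466,.1495,.057) total [42.5 -0.2 46.5] norm 63.0 n 1 per row [42.5 -0.2 46.5]
```

{"method": "servo_tool", "body": {
  "increments": [
    [0.7,0,0,0,0],
    [0.7,0,0,0,0]
  ]
}}

```text
t: 11.38
tool_pos: [0.5266, 0.1651, 0.3051]
tool_rot: [-0.616, 2.311, 0.238]
contact_force: [-1.5, -0.7, 1.0]
opening: 0.0598
grip_force: 0.0
```

```bash
python3 go.py "(.5466,.1495,.100)" "(.5466,.1495,.057)"
```

```text
t 11.375 p [0.5266 0.1651 0.3051] q [-0.01  -0.643  2.175  0.433  0.963 -2.232] F [-1.54 -0.65  0.99] open 0.05981117753834781 grip 0.0
x az -149.9 el -43.7 | y el -0.4 | z az 29.3 tilt 43.7
(.5466,.1495,.100) total [134.8 -22.1 155. ] norm 207.0 n 3 per row [44.9 -7.4 51.7]
(.5466,.1495,.057) total [29.7  0.3 31.1] norm 43.0 n 1 per row [29.7  0.3 31.1]
```

{"method": "servo_tool", "body": {
  "increments": [
    [0.7,33.7,-5.5,38.7,0],
    [0.7,33.7,-5.5,38.7,0],
    [0.7,33.7,-5.5,38.7,0],
    [0.7,33.7,-5.5,38.7,0],
    [0.7,0,0,0,0],
    [0.7,0,0,0,0]
  ]
}}

```text
t: 12.12
tool_pos: [0.5452, 0.1493, 0.0972]
tool_rot: [-0.617, 2.315, 0.239]
contact_force: [0.1, 0.1, -1.3]
opening: 0.0597
grip_force: 0.0
```

```bash
python3 - <<'E'
from h import *
o=get_obs();im=get_image("wrist");cv2.imwrite("pics/w3.png",im[:,:,::-1])
for c,a in blobs(im,(52,120,40),(72,255,255))[1]: print(c,a,onz(ray("wrist",c,o),.062).round(4))
E
python3 go.py "(.5466,.1495,.057)"
```

```text
[623.8, 163.3] 1751 [0.4557 0.2405 0.062 ]
[319.1, 180.0] 4566 [0.5291 0.1389 0.062 ]
[628.6, 264.2] 573 [0.5137 0.3748 0.062 ]
[509.3, 300.5] 787 [0.6173 0.3892 0.062 ]
t 12.175 p [0.5452 0.1492 0.0977] q [-0.052 -0.338  2.336  0.723  0.591 -2.642] F [ 0.62  1.39 -0.24] open 0.05988461460848047 grip 0.0
x az -149.9 el -43.6 | y el -0.4 | z az 29.4 tilt 43.6
(.5466,.1495,.057) total [27.1 -0.2 30.4] norm 41.0 n 1 per row [27.1 -0.2 30.4]
```

View pics/w3.png

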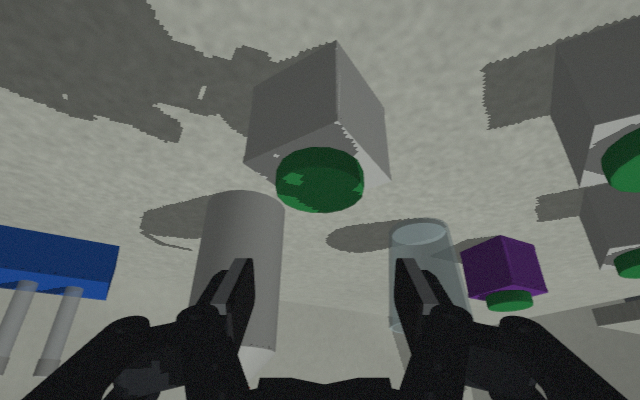

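The picture (upside down) shows the jar cap straight ahead between the fingers at (319,180), laterally aligned to about 1 mm. Next I descend, grip and lift to weigh.

{"method": "servo_tool", "body": {
  "increments": [
    [0.7,13.5,0,15.2,0],
    [0.7,13.5,0,15.2,0],
    [0.7,0,0,0,0],
    [0.7,0,0,0,0]
  ]
}}

```text
t: 12.68
tool_pos: [0.5445, 0.1495, 0.0545]
tool_rot: [-0.617, 2.317, 0.24]
contact_force: [-0.4, 0.4, -0.6]
opening: 0.0599
grip_force: 0.0
```

```bash
python3 go.py "(.5466,.1495,.057)"
```

```text
t 12.675 p [0.5445 0.1495 0.0545] q [-0.051 -0.238  2.347  0.845  0.514 -2.784] F [-0.41  0.41 -0.55] open 0.05991490287075633 grip 0.0
x az -150.1 el -43.4 | y el -0.2 | z az 29.4 tilt 43.4
(.5466,.1495,.057) total [-3.  -1.1 -0.5] norm 3.0 n 1 per row [-3.  -1.1 -0.5]
```

{"method": "servo_tool", "body": {
  "increments": [
    [0.3,0,0,0,0],
    [0.3,0,0,0,0],
    [0.3,0,0,0,0]
  ],
  "force": 40
}}

```text
t: 13.05
tool_pos: [0.545, 0.1488, 0.0547]
tool_rot: [-0.615, 2.316, 0.238]
contact_force: [-4.7, -5.0, 8.6]
opening: 0.0402
grip_force: 39.7
```

```bash
python3 go.py
```

```text
t 13.05 p [0.545  0.1488 0.0547] q [-0.052 -0.238  2.347  0.845  0.513 -2.785] F [-4.66 -5.01  8.64] open 0.04022647079405628 grip 39.713638582106796
x az -150.1 el -43.4 | y el -0.3 | z az 29.3 tilt 43.4
```

{"method": "servo_tool", "body": {
  "increments": [
    [0.3,-6.9,0,-7.2,0],
    [0.3,-10.3,0,-10.9,0],
    [0.3,-10.3,0,-10.9,0],
    [0.3,0,0,0,0],
    [0.3,0,0,0,0],
    [0.3,0,0,0,0]
  ]
}}

```text
t: 13.8
tool_pos: [0.5419, 0.1497, 0.09]
tool_rot: [-0.617, 2.324, 0.242]
contact_force: [-0.3, -0.3, -2.5]
opening: 0.0402
grip_force: 41.2
```

```bash
cat > avg.py <<'E'
from h import *
f=[];w=[]
for i in range(6): o=get_obs();f.append(o["contact_force"]);w.append(o["wrist_torque"]);get_image("top")
print(np.mean(f,0).round(2),np.std(f,0).round(2),np.mean(w,0).round(3),o["tool_pos"],o["opening"],o["t"])
E
python3 avg.py
```

```text
[-0.09  0.16 -2.78] [0.91 0.32 0.39] [-0.345  0.566 -0.008] [0.54249982 0.14962511 0.09083981] 0.039697616214773135 14.05
```

Lift force is about -2.8 N (≈0.28 kg), so this jar is the heavy one. Before carrying it I fit the arm's kinematics from logged poses, because joint 6 may hit its range at the reader.

```bash
cat > kin.py <<'E'
from h import *
from scipy.optimize import least_squares as LS
D=[([-1.36304,.05336,1.61436,0,1.47598,-.11898],(.20047,-.59129,.23002)),([.37145,-.22058,1.6587,-.0004,1.7046,1.61493],(.46099,.25908,.36039)),
([.441,.952,.055,.017,1.943,1.531],(.8409,.4841,.4559)),([.429,.84,.055,.031,1.929,1.527],(.8208,.4663,.5639)),
([.398,.586,.055,.065,1.993,1.522],(.7143,.3986,.7807)),([.364,.456,.055,.108,1.878,1.521],(.6724,.3667,.903)),([.365,.456,.055,.108,1.879,-1.657],(.6726,.3669,.9025)),
([-.01,-.643,2.175,.433,.963,-2.232],(.5266,.1651,.3051)),([-.051,-.238,2.347,.845,.514,-2.784],(.5445,.1495,.0545)),([.413,.144,1.084,.035,1.594,1.501],(.6583,.3797,.51))]
E_=lambda s,a:Rn.from_euler(s,a)
def fk(q,k):
    R=E_('z',q[0]);p=R.apply([k[0],k[1],k[2]])
    R=R*E_('y',q[1]);p=p+R.apply([k[3],0,k[4]])
    R=R*E_('y',q[2]);p=p+R.apply([k[5],0,k[6]])
    R=R*E_('z',q[3]);p=p+R.apply([k[7],k[8],0])
    R=R*E_('y',q[4]);p=p+R.apply([k[9],0,k[10]])
    return p,R*E_('z',q[5]+np.pi/2)
o=get_obs();D.append((o["q"],o["tool_pos"]))
f=LS(lambda k:np.r_[np.concatenate([fk(q,k)[0]-p for q,p in D]),1e-3*k],[0,0,.3,0,.4,0,.4,0,.07,0,.3])
K=f.x
LO=np.array([-3.01,-1.01,.06,-1.02,.09,-3.14]);HI=np.array([3.01,2.22,2.58,4.17,2.62,3.14])
def ik(p,R,q0,lim=True):
    g=lambda q:np.r_[(fk(q,K)[0]-p)*5,(R.inv()*fk(q,K)[1]).as_rotvec()]
    b=(LO,HI) if lim else (-7,7)
    s=LS(g,np.clip(q0,LO+.01,HI-.01) if lim else q0,bounds=b);return s.x,np.abs(s.fun).max()
E
python3 - <<'E'
from kin import *
print(K.round(4),"maxerr",max(np.linalg.norm(fk(q,K)[0]-p) for q,p in D))
Rc=Rn.from_rotvec(o["tool_rot"]);print("rot err deg",np.degrees((Rc.inv()*fk(o["q"],K)[1]).magnitude()))
h=np.array([np.cos(.489),np.sin(.489),0]);pad=np.array([.594,-.232,0])
q=o["q"]
for nm,Rt in(("below",Rc),("camtop",Rc*E_('z',np.pi))):
  for s,z in((-.085,.2),(-.085,.075),(.0,.075)):
    for q0 in(q,q+[ -1,0,0,1,0,-1],q*[1,1,1,0,1,0]+[-.7,.2,0,1.2,0,0],[-.5,0,2,-.5,.5,2],[-.5,0,2,1.5,.5,2]):
      x,e=ik(pad+h*(s+.009)+[0,0,z],Rt,np.array(q0))
      if e<.01: print(nm,s,z,x.round(2));break
    else: print(nm,s,z,"none; unlimited:",ik(pad+h*s+[0,0,z],Rt,q,False)[0].round(2))
E
```

```text
[-0.000e+00  7.490e-02  2.378e-01 -1.000e-04  4.265e-01  9.530e-02
  6.095e-01  1.000e-04 -7.000e-04 -6.000e-04  2.797e-01] maxerr 0.000539970781624806
rot err deg 2.5866461021638556e-14
below -0.085 0.2 [-0.93 -0.13  1.97  0.78  1.29  3.04]
below -0.085 0.075 [-0.93  0.05  2.03  0.85  1.12  2.85]
below 0.0 0.075 [-0.77  0.12  1.96  0.88  1.02  2.95]
camtop -0.085 0.2 [-0.93 -0.13  1.97  0.78  1.29 -0.11]
camtop -0.085 0.075 [-0.93  0.05  2.03  0.85  1.12 -0.3 ]
camtop 0.0 0.075 [-0.77  0.12  1.96  0.88  1.02 -0.19]
```

The kinematic fit is good to 0.5 mm. With the camera underneath, joint 6 would leave its range at the reader. So I put the jar back down, flip the hand so the camera is on top, and add a few degrees of tilt.

{"method": "servo_tool", "body": {
  "increments": [
    [0.3,10.3,0,10.9,0],
    [0.3,9,0,9.5,0],
    [0.3,4,0,4.3,0],
    [0.3,1.2,0,1.2,0],
    [0.3,0,0,0,0],
    [0.7,0,0,0,0],
    [0.7,0,0,0,0],
    [0.7,0,0,0,0],
    [0.7,-27.5,0,-29,0],
    [0.7,-41,0,-43,0]
  ]
}}

```text
t: 15.35
tool_pos: [0.5415, 0.1499, 0.1534]
tool_rot: [-0.616, 2.327, 0.243]
contact_force: [1.2, -0.2, 0.8]
opening: 0.0599
grip_force: 0.0
```

```bash
python3 go.py "(.60,.33,.70)"; python3 - <<'E'
from h import *
im=get_image("top");print(blobs(im,(52,120,40),(72,255,255))[1])
E
```

```text
t 15.35 p [0.5415 0.1499 0.1534] q [-0.05  -0.449  2.306  0.595  0.712 -2.481] F [ 1.18 -0.18  0.82] open 0.05993734725162516 grip 0.0
x az -150.4 el -42.9 | y el 0.0 | z az 29.7 tilt 42.9
(.60,.33,.70) total [-474.5  127.9 -305.2] norm 578.0 n 8 per row [-59.3  16.  -38.2]
[([379.5, 142.2], 20), ([189.3, 161.3], 144), ([280.4, 193.1], 143), ([192.0, 203.1], 144), ([241.7, 224.1], 145), ([216.3, 264.0], 150)]
```

{"method": "servo_tool", "body": {
  "increments": [
    [0.7,-50,13.5,-32,0],
    [0.7,-50,13.5,-32,0],
    [0.7,-50,13.5,-32,0],
    [0.7,-50,13.5,-32,0],
    [0.7,-50,13.5,-32,0],
    [0.7,-50,13.5,-32,0],
    [0.7,-50,13.5,-32,0],
    [0.7,-50,13.5,-32,0],
    [0.7,-50,13.5,-32,0],
    [0.7,-50,13.5,-32,0],
    [0.7,-50,13.5,-32,0]
  ]
}}

```text
t: 16.77
tool_pos: [0.608, 0.3603, 0.79]
tool_rot: [-0.617, 2.32, 0.242]
contact_force: [0.1, 0.0, 0.7]
opening: 0.0602
grip_force: 0.0
```

```bash
python3 st.py
```

```text
t 16.775 p [0.608  0.3603 0.79  ] q [ 0.397 -0.029  0.881  0.082  1.538 -1.664] F [0.05 0.01 0.7 ] open 0.06016297095468248 grip 0.0
x az -150.2 el -43.2 | y el -0.1 | z az 29.6 tilt 43.2
```

{"method": "servo_tool", "body": {
  "increments": [
    [0.7,-60,0,0,0],
    [0.7,-60,0,-10,0],
    [0.7,-60,0,-40,0],
    [0.7,-60,0,-40,0],
    [0.7,-60,0,-40,0],
    [0.7,-60,0,-40,0]
  ]
}}

```text
t: 17.52
tool_pos: [0.6272, 0.3696, 0.9676]
tool_rot: [-0.585, 2.194, 0.274]
contact_force: [-1.0, 0.1, 0.5]
opening: 0.0596
grip_force: 0.0
```

```bash
python3 st.py
```

```text
t 17.525 p [0.6272 0.3696 0.9676] q [ 0.393  0.385  0.055  0.1    1.819 -1.628] F [-0.98  0.11  0.46] open 0.059577581311776026 grip 0.0
x az -150.1 el -50.8 | y el -0.1 | z az 29.7 tilt 50.8
```

{"method": "servo_tool", "body": {
  "increments": [
    [0.7,0,0,0,10.6],
    [0.7,0,0,0,10.6],
    [0.7,0,0,0,10.6],
    [0.7,0,0,0,10.6],
    [0.7,0,0,0,10.6],
    [0.7,0,0,0,10.6],
    [0.7,0,0,0,10.6],
    [0.7,0,0,0,10.6],
    [0.7,0,0,0,10.6]
  ]
}}

```text
t: 18.65
tool_pos: [0.6274, 0.3696, 0.9672]
tool_rot: [1.377, 2.123, 1.065]
contact_force: [0.2, -0.2, -0.0]
opening: 0.0596
grip_force: 0.0
```

{"method": "servo_tool", "body": {
  "increments": [
    [0.7,0,0,0,10.6],
    [0.7,0,0,0,10.6],
    [0.7,0,0,0,10.6],
    [0.7,0,0,0,10.6],
    [0.7,0,0,0,10.6],
    [0.7,0,0,0,10.6],
    [0.7,0,0,0,10.6],
    [0.7,0,0,0,10.5]
  ]
}}

```text
t: 19.65
tool_pos: [0.6274, 0.3696, 0.9672]
tool_rot: [-2.568, -0.673, -1.215]
contact_force: [-0.0, 0.3, 0.3]
opening: 0.0598
grip_force: 0.0
```

```bash
python3 - <<'E'
from kin import *
im=get_image("top");sc=get_image("scene");print(blobs(im,(52,120,40),(72,255,255))[1]);b=blobs(sc,(52,120,40),(72,255,255))[1];print(b)
Rc=Rn.from_rotvec(o["tool_rot"])
hh=np.array([np.cos(.489),np.sin(.489),0]);pad=np.array([.594,-.232,0])
j=np.array([.5365,.146,0])
q=o["q"]
for p in [o["tool_pos"],(.5,.13,.3),(.53,.14,.15),j+hh*.011+[0,0,.0605],(.48,0,.2),pad+hh*-.19+[0,0,.22],pad+hh*-.076+[0,0,.19],pad+hh*-.076+[0,0,.09],pad+hh*.011+[0,0,.077]]:
    q,e=ik(np.array(p),Rc,q);print(np.round(p,3),q.round(2),round(e,4))
E
python3 go.py "(.51,.135,.3)" "(.5461,.1514,.12)" "(.5461,.1514,.0605)"
```

```text
[([189.3, 161.2], 145), ([280.5, 193.1], 147), ([191.9, 203.0], 146), ([241.6, 224.2], 145), ([216.3, 264.0], 150)]
[([438.7, 203.0], 133), ([402.2, 220.3], 149), ([223.9, 224.4], 21), ([351.1, 229.0], 137), ([454.6, 251.8], 199), ([449.8, 290.7], 267)]
[0.627 0.37  0.967] [0.39 0.38 0.06 0.1  1.82 1.52] 0.0006
[0.5  0.13 0.3 ] [-0.17 -0.82  2.32  0.63  0.98  0.72] 0.0
[0.53 0.14 0.15] [-0.12 -0.53  2.41  0.84  0.67  0.41] 0.0
[0.546 0.151 0.06 ] [-0.09 -0.25  2.4   1.18  0.5   0.03] 0.0
[0.48 0.   0.2 ] [-0.59 -0.75  2.45  0.87  1.14  0.21] 0.0
[ 0.426 -0.321  0.22 ] [-1.22 -0.18  2.03  0.87  1.52 -0.31] 0.0
[ 0.527 -0.268  0.19 ] [-0.98 -0.1   2.01  0.93  1.3  -0.22] 0.0
[ 0.527 -0.268  0.09 ] [-0.98  0.06  2.05  0.98  1.19 -0.39] 0.0
[ 0.604 -0.227  0.077] [-0.82  0.15  1.98  1.04  1.06 -0.33] 0.0
t 19.75 p [0.6278 0.3698 0.9667] q [0.393 0.386 0.055 0.1   1.819 1.515] F [ 0.47  0.71 -0.09] open 0.059891843054292015 grip 0.0
x az 29.8 el 50.7 | y el 0.1 | z az 29.7 tilt 50.7
(.51,.135,.3) total [-654.4  144.9  253.6] norm 717.0 n 11 per row [-59.5  13.2  23.1]
(.5461,.1514,.12) total [-114.2    3.5  144.6] norm 184.0 n 3 per row [-38.1   1.2  48.2]
(.5461,.1514,.0605) total [-46.   -0.1  37.7] norm 60.0 n 1 per row [-46.   -0.1  37.7]
```

{"method": "servo_tool", "body": {
  "increments": [
    [0.7,-54.5,12.1,21.1,0],
    [0.7,-54.5,12.1,21.1,0],
    [0.7,-54.5,12.1,21.1,0],
    [0.7,-54.5,12.1,21.1,0],
    [0.7,-54.5,12.1,21.1,0],
    [0.7,-54.5,12.1,21.1,0],
    [0.7,-54.5,12.1,21.1,0],
    [0.7,-54.5,12.1,21.1,0],
    [0.7,-54.5,12.1,21.1,0],
    [0.7,-54.5,12.1,21.1,0],
    [0.7,-54.5,12.1,21.1,0],
    [0.7,-54.5,12.1,21.1,0]
  ]
}}

```text
t: 21.25
tool_pos: [0.5202, 0.1481, 0.3438]
tool_rot: [-2.572, -0.691, -1.215]
contact_force: [0.2, -0.3, 0.3]
opening: 0.0595
grip_force: 0.0
```

{"method": "servo_tool", "body": {
  "increments": [
    [0.7,0,0,0,0],
    [0.7,0,0,0,0]
  ]
}}

```text
t: 21.5
tool_pos: [0.522, 0.1489, 0.3486]
tool_rot: [-2.57, -0.688, -1.218]
contact_force: [0.7, 0.1, 0.3]
opening: 0.06
grip_force: 0.0
```

```bash
python3 - <<'E'
from h import *
print(tri(ray("top",(280.5,193.1)),ray("scene",(351.1,229))))
o=get_obs();im=get_image("wrist");cv2.imwrite("pics/w4.png",im[:,:,::-1])
for c,a in blobs(im,(52,120,40),(72,255,255))[1]: print(c,a,onz(ray("wrist",c,o),.062).round(4))
E
python3 go.py "(.53,.142,.14)" "(.5434,.1515,.095)" "(.5434,.1515,.0585)"
```

```text
(array([0.53639341, 0.14653157, 0.05939361]), np.float64(0.0008534583440090754))
[205.7, 206.5] 575 [0.6298 0.4071 0.062 ]
[148.5, 277.5] 820 [0.5093 0.3993 0.062 ]
[331.4, 364.8] 1080 [0.5353 0.1466 0.062 ]
[634.8, 380.8] 138 [ 0.6872 -0.1509  0.062 ]
[184.4, 391.6] 20 [0.4332 0.271  0.062 ]
t 21.55 p [0.5224 0.1491 0.3502] q [-0.095 -0.742  2.198  0.563  0.98   0.807] F [-0.   -0.48  0.94] open 0.05954964505410067 grip 0.0
x az 30.3 el 50.7 | y el 0.4 | z az 29.5 tilt 50.7
(.53,.142,.14) total [-160.8    8.6  135.6] norm 210.0 n 3 per row [-53.6   2.9  45.2]
(.5434,.1515,.095) total [-24.4  -1.9  41.2] norm 48.0 n 1 per row [-24.4  -1.9  41.2]
(.5434,.1515,.0585) total [-28.2  -0.2  23.1] norm 37.0 n 1 per row [-28.2  -0.2  23.1]
```

{"method": "servo_tool", "body": {
  "increments": [
    [0.7,-40.2,2.2,33.9,0],
    [0.7,-40.2,2.2,33.9,0],
    [0.7,-40.2,2.2,33.9,0],
    [0.7,-40.2,2.2,33.9,0],
    [0.7,-20,-1,38,0],
    [0.7,0,0,0,0],
    [0.7,0,0,0,0]
  ]
}}

```text
t: 22.42
tool_pos: [0.5434, 0.1508, 0.0977]
tool_rot: [-2.571, -0.688, -1.215]
contact_force: [0.8, -1.4, 0.6]
opening: 0.0595
grip_force: 0.0
```

```bash
python3 go.py "(.5432,.1507,.0585)"
```

```text
t 22.425 p [0.5434 0.1508 0.0977] q [-0.085 -0.358  2.399  1.004  0.545  0.222] F [ 0.85 -1.45  0.59] open 0.05949980727828568 grip 0.0
x az 30.2 el 50.5 | y el 0.3 | z az 29.6 tilt 50.5
(.5432,.1507,.0585) total [-30.4  -0.2  24.8] norm 39.0 n 1 per row [-30.4  -0.2  24.8]
```

{"method": "servo_tool", "body": {
  "increments": [
    [0.7,-14,0,11.4,0],
    [0.7,-12.4,0,10.2,0],
    [0.7,-4,0,3.2,0],
    [0.7,0,0,0,0],
    [0.7,0,0,0,0]
  ]
}}

```text
t: 23.05
tool_pos: [0.5411, 0.1503, 0.0557]
tool_rot: [-2.573, -0.686, -1.21]
contact_force: [0.0, 0.4, -0.9]
opening: 0.0598
grip_force: 0.0
```

```bash
python3 go.py "(.5432,.1507,.0585)"; python3 - <<'E'
from h import *
im=get_image("wrist");cv2.imwrite("pics/w5.png",im[:,:,::-1])
E
```

```text
t 23.05 p [0.5411 0.1503 0.0557] q [-0.087 -0.252  2.409  1.178  0.494  0.022] F [ 0.01  0.44 -0.94] open 0.05975014667135 grip 0.0
x az 30.0 el 50.3 | y el 0.1 | z az 29.7 tilt 50.3
(.5432,.1507,.0585) total [ 3.5  0.7 -0.2] norm 4.0 n 1 per row [ 3.5  0.7 -0.2]
```

View pics/w5.png

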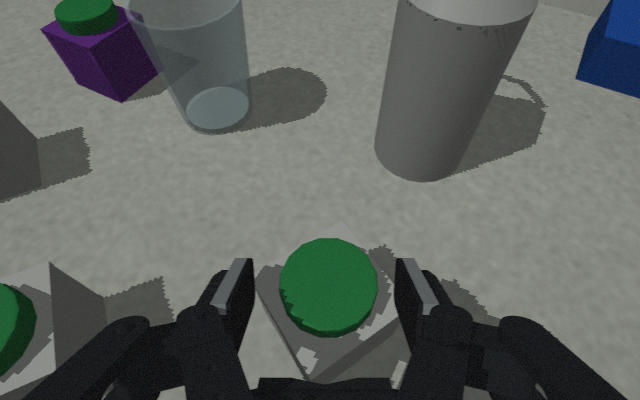

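The cap at (329,288) sits between the pads (inner edges x≈250 and 398). I raise 3 mm to the planned height, then grip.

{"method": "servo_tool", "body": {
  "increments": [
    [0.7,3.3,0.4,0,0],
    [0.3,0,0,0,0],
    [0.3,0,0,0,0],
    [0.3,0,0,0,0]
  ],
  "force": 50
}}

```text
t: 23.6
tool_pos: [0.5428, 0.1508, 0.0571]
tool_rot: [-2.573, -0.684, -1.208]
contact_force: [-2.2, -2.1, 5.0]
opening: 0.0396
grip_force: 49.6
```

```bash
python3 go.py "(.5432,.1507,.095)"
```

```text
t 23.6 p [0.5428 0.1508 0.0571] q [-0.084 -0.251  2.404  1.169  0.493  0.034] F [-2.22 -2.05  4.96] open 0.039559367182246334 grip 49.63679909706116
x az 29.8 el 50.3 | y el 0.1 | z az 29.7 tilt 50.3
(.5432,.1507,.095) total [ 29.3   0.4 -23.9] norm 38.0 n 1 per row [ 29.3   0.4 -23.9]
```

{"method": "servo_tool", "body": {
  "increments": [
    [0.3,8,0,-6.5,0],
    [0.3,12,0,-10,0],
    [0.3,12,0,-10,0],
    [0.3,0,0,0,0],
    [0.3,0,0,0,0]
  ]
}}

```text
t: 24.22
tool_pos: [0.5409, 0.1513, 0.0959]
tool_rot: [-2.575, -0.685, -1.202]
contact_force: [-0.4, -0.4, -3.3]
opening: 0.0396
grip_force: 50.7
```

```bash
python3 avg.py; python3 go.py "(.5428,.1508,.2)" "(.455,-.05,.2)" "(.42,-.30,.2)" "(.519,-.2665,.19)"; python3 - <<'E'
from kin import *
Rc=Rn.from_rotvec(o["tool_rot"]);q=o["q"]
W=[o["tool_pos"],(.5428,.1508,.2),(.455,-.05,.2),(.42,-.30,.2),(.519,-.2665,.19)]
for a,b in zip(W,W[1:]):
    for s in np.linspace(.1,1,10):
        q,e=ik(np.array(a)*(1-s)+np.array(b)*s,Rc,q)
        if e>.003 or s==1 or np.min(np.minimum(q-LO,HI-q))<.08: print(s.round(1),q.round(2),round(e,4))
E
```

```text
[ 0.05 -0.24 -2.54] [0.39 0.22 0.55] [-0.347  0.649  0.019] [0.54148883 0.15116065 0.09660962] 0.03965659844031491 24.475
t 24.525 p [0.5416 0.1511 0.0968] q [-0.084 -0.36   2.4    0.989  0.549  0.24 ] F [ 0.48 -0.54 -2.81] open 0.03976355666625155 grip 50.715513825416565
x az 29.8 el 50.1 | y el 0.0 | z az 29.8 tilt 50.1
(.5428,.1508,.2) total [ 79.7   0.9 -65.5] norm 103.0 n 2 per row [ 39.9   0.4 -32.7]
(.455,-.05,.2) total [-112.8  130.6 -135. ] norm 219.0 n 3 per row [-37.6  43.5 -45. ]
(.42,-.30,.2) total [ -99.1  199.6 -118.6] norm 252.0 n 4 per row [-24.8  49.9 -29.7]
(.519,-.2665,.19) total [58.1 20.1 85.1] norm 105.0 n 2 per row [29.  10.1 42.6]
1.0 [-0.08 -0.55  2.34  0.72  0.72  0.57] 0.0
1.0 [-0.77 -0.75  2.45  0.88  1.28  0.09] 0.0
1.0 [-1.21 -0.21  2.09  0.86  1.49 -0.33] 0.0
1.0 [-0.99 -0.12  2.02  0.91  1.31 -0.23] 0.0
```

Weight reading confirmed at about 2.6 N. I carry the jar to the front of the reader.

{"method": "servo_tool", "body": {
  "increments": [
    [0.3,26.6,0.3,-21.8,0],
    [0.3,26.6,0.3,-21.8,0],
    [0.3,26.6,0.3,-21.8,0],
    [0.3,-28.2,32.6,-33.8,0],
    [0.3,-28.2,32.6,-33.8,0],
    [0.3,-28.2,32.6,-33.8,0],
    [0.3,-28.2,32.6,-33.8,0]
  ]
}}

```text
t: 25.4
tool_pos: [0.4541, -0.0512, 0.2009]
tool_rot: [-2.575, -0.687, -1.207]
contact_force: [1.5, -1.2, -3.1]
opening: 0.0393
grip_force: 51.0
```

```bash
python3 go.py "(.42,-.30,.2)"
```

```text
t 25.4 p [ 0.4541 -0.0512  0.2009] q [-0.773 -0.756  2.447  0.88   1.279  0.083] F [ 1.51 -1.17 -3.11] open 0.03927485526096865 grip 51.04531288146973
x az 30.0 el 50.2 | y el 0.2 | z az 29.7 tilt 50.2
(.42,-.30,.2) total [ -99.3  198.9 -116.8] norm 251.0 n 4 per row [-24.8  49.7 -29.2]
```

{"method": "servo_tool", "body": {
  "increments": [
    [0.3,-19.9,39.8,-23.4,0],
    [0.3,-19.9,39.8,-23.4,0],
    [0.3,-19.9,39.8,-23.4,0],
    [0.3,-19.9,39.8,-23.4,0],
    [0.3,-19.9,39.8,-23.4,0],
    [0.3,0,0,0,0],
    [0.3,0,0,0,0]
  ]
}}

```text
t: 26.28
tool_pos: [0.4206, -0.2986, 0.1989]
tool_rot: [-2.574, -0.684, -1.205]
contact_force: [0.0, 0.7, -3.3]
opening: 0.0396
grip_force: 51.2
```

```bash
python3 - <<'E'
from h import *
o=get_obs();im=get_image("wrist");cv2.imwrite("pics/w6.png",im[:,:,::-1])
m,b=blobs(im,(80,40,40),(100,255,255),40)
for c,a in b: print(c,a,onz(ray("wrist",c,o),.015).round(4))
im=get_image("top");cv2.imwrite("pics/t6.png",im[:,:,::-1])
E
python3 go.py "(.519,-.2665,.19)"
```

```text
[495.8, 28.2] 349 [ 0.9907 -0.2927  0.015 ]
[233.9, 17.2] 61 [0.8052 0.0968 0.015 ]
[250.9, 42.3] 48 [0.7615 0.0299 0.015 ]
[445.3, 70.8] 80 [ 0.8451 -0.2582  0.015 ]
[266.9, 69.4] 40 [ 0.7185 -0.0303  0.015 ]
[350.3, 186.6] 4004 [ 0.5911 -0.2342  0.015 ]
[436.6, 286.7] 398 [ 0.5268 -0.3611  0.015 ]
t 26.375 p [ 0.4208 -0.2977  0.1991] q [-1.205 -0.213  2.093  0.865  1.489 -0.335] F [-0.07  0.25 -3.27] open 0.03927719700032093 grip 51.16540610790253
x az 29.9 el 50.2 | y el 0.0 | z az 29.8 tilt 50.2
(.519,-.2665,.19) total [57.5 21.9 83.2] norm 103.0 n 2 per row [28.7 10.9 41.6]
```

View pics/w6.png

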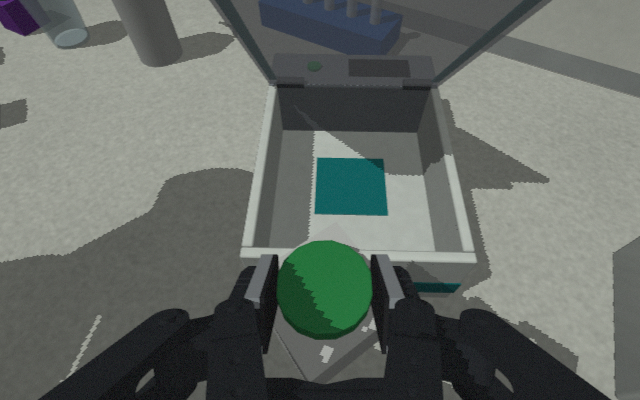

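The wrist picture shows the jar held by its cap at (325,288), ahead of the chamber. The pad is fully visible at (316–388, 157–215) and the lid is above. Next I take the pad corners and check height using a second position.

```bash
python3 - <<'E'
from h import *
o=get_obs();im=cv2.imread("pics/w6.png")[:,:,::-1].copy()
m,_=blobs(im,(80,40,40),(100,255,255),40)
cs,_=cv2.findContours(m,cv2.RETR_EXTERNAL,cv2.CHAIN_APPROX_NONE);c=max(cs,key=cv2.contourArea)
a=cv2.approxPolyDP(c,5,True)[:,0];P=np.array([onz(ray("wrist",p,o),.015) for p in a])
print(a.tolist(),P.round(4).tolist(),"centre",P.mean(0).round(4))
for i in range(len(P)): v=P[(i+1)%len(P)]-P[i];print(np.linalg.norm(v).round(4),np.degrees(np.arctan2(v[1],v[0])).round(1))
# rim corners front outer z .085
for p in((242,256),(476,262),(248,248),(466,254)): print(p,onz(ray("wrist",p,o),.085).round(4))
# measured cap
b=[x for x in blobs(im,(52,120,40),(72,255,255))[1] if x[1]>2000];print(b)
E
```

```text
[[317, 157], [314, 213], [387, 215], [382, 159]] [[0.6106, -0.1776, 0.015], [0.5403, -0.2152, 0.015], [0.5775, -0.2852, 0.015], [0.6469, -0.2472, 0.015]] centre [ 0.5938 -0.2313  0.015 ]
0.0798 -151.9
0.0793 -62.0
0.0791 28.7
0.0785 117.6
(242, 256) [ 0.4404 -0.2095  0.085 ]
(476, 262) [ 0.5284 -0.3731  0.085 ]
(248, 248) [ 0.4485 -0.2094  0.085 ]
(466, 254) [ 0.5312 -0.3641  0.085 ]
[([324.2, 289.0], 7436)]
```

```bash
python3 - <<'E'
from h import *
o=get_obs();c=onz(ray("wrist",(324.2,289.0),o),o["tool_pos"][2]+.0049);print("jar-TCP",(c-o["tool_pos"]).round(4))
E
python3 go.py "(.515,-.2735,.19)" "(.515,-.2735,.1)" "(.555,-.2513,.09)" "(.6006,-.2271,.076)"; python3 - <<'E'
from kin import *
Rc=Rn.from_rotvec(o["tool_rot"]);q=o["q"]
W=[o["tool_pos"],(.515,-.2735,.19),(.515,-.2735,.1),(.555,-.2513,.09),(.6006,-.2271,.076)]
for p in W: q,e=ik(np.array(p),Rc,q);print(q.round(2),round(e,4))
E
```

```text
jar-TCP [-0.0088 -0.0036  0.0049]
t 26.375 p [ 0.4208 -0.2977  0.1991] q [-1.205 -0.213  2.093  0.865  1.489 -0.335] F [-0.07  0.25 -3.27] open 0.03927719700032093 grip 51.16540610790253
x az 29.9 el 50.2 | y el 0.0 | z az 29.8 tilt 50.2
(.515,-.2735,.19) total [53.  25.9 77.9] norm 98.0 n 2 per row [26.5 13.  38.9]
(.515,-.2735,.1) total [-69.1  -0.   57.6] norm 90.0 n 2 per row [-34.6  -0.   28.8]
(.555,-.2513,.09) total [21.6  0.7 41.5] norm 47.0 n 1 per row [21.6  0.7 41.5]
(.6006,-.2271,.076) total [22.3  1.7 48.6] norm 53.0 n 1 per row [22.3  1.7 48.6]
[-1.2  -0.21  2.09  0.87  1.49 -0.34] 0.0
[-1.01 -0.11  2.02  0.91  1.32 -0.24] 0.0
[-1.01  0.03  2.05  0.96  1.22 -0.39] 0.0
[-0.92  0.08  2.03  0.99  1.14 -0.36] 0.0
[-0.82  0.14  1.99  1.03  1.06 -0.33] 0.0
```

```bash
python3 go.py "(.45,-.30,.157)" "(.5408,-.2599,.157)" "(.5408,-.2599,.09)" "(.6015,-.2275,.077)" "(.6015,-.2275,.0725)"
```

```text
t 26.375 p [ 0.4208 -0.2977  0.1991] q [-1.205 -0.213  2.093  0.865  1.489 -0.335] F [-0.07  0.25 -3.27] open 0.03927719700032093 grip 51.16540610790253
x az 29.9 el 50.2 | y el 0.0 | z az 29.8 tilt 50.2
(.45,-.30,.157) total [-16.9  16.6  45.6] norm 51.0 n 1 per row [-16.9  16.6  45.6]
(.5408,-.2599,.157) total [63.2 10.4 75.8] norm 99.0 n 2 per row [31.6  5.2 37.9]
(.5408,-.2599,.09) total [-51.5  -0.   42.9] norm 67.0 n 1 per row [-51.5  -0.   42.9]
(.6015,-.2275,.077) total [34.1  2.1 61.1] norm 70.0 n 2 per row [17.   1.1 30.6]
(.6015,-.2275,.0725) total [-3.5 -0.   2.9] norm 5.0 n 1 per row [-3.5 -0.   2.9]
```

{"method": "servo_tool", "body": {
  "increments": [
    [0.3,-8.4,8.3,22.8,0],
    [0.3,-8.5,8.3,22.8,0],
    [0.3,21,3.5,25.3,0],
    [0.3,21,3.5,25.3,0],
    [0.3,21.2,3.4,25.2,0],
    [0.3,0,0,0,0],
    [0.3,0,0,0,0]
  ]
}}

```text
t: 27.25
tool_pos: [0.5406, -0.2602, 0.1573]
tool_rot: [-2.573, -0.687, -1.205]
contact_force: [-0.3, -0.8, -3.2]
opening: 0.0396
grip_force: 51.5
```

```bash
python3 go.py "(.5408,-.2599,.09)" "(.6015,-.2275,.077)" "(.6015,-.2275,.0725)"
```

```text
t 27.25 p [ 0.5406 -0.2602  0.1573] q [-0.949 -0.043  2.018  0.94   1.242 -0.26 ] F [-0.35 -0.8  -3.18] open 0.039623352470682785 grip 51.5497362613678
x az 29.9 el 50.2 | y el 0.1 | z az 29.8 tilt 50.2
(.5408,-.2599,.09) total [-51.4  -0.2  43.3] norm 67.0 n 1 per row [-51.4  -0.2  43.3]
(.6015,-.2275,.077) total [34.1  2.1 61.1] norm 70.0 n 2 per row [17.   1.1 30.6]
(.6015,-.2275,.0725) total [-3.5 -0.   2.9] norm 5.0 n 1 per row [-3.5 -0.   2.9]
```

{"method": "servo_tool", "body": {
  "increments": [
    [0.3,-25.7,0,21.6,0],
    [0.3,-25.7,0,21.6,0],
    [0.3,11.4,0.7,20.4,0],
    [0.3,11.4,0.7,20.4,0],
    [0.3,11.3,0.7,20.3,0],
    [0.3,0,0,0,0],
    [0.3,0,0,0,0]
  ]
}}

```text
t: 28.12
tool_pos: [0.6012, -0.2292, 0.0772]
tool_rot: [-2.575, -0.684, -1.206]
contact_force: [-0.4, 0.5, -3.3]
opening: 0.0395
grip_force: 51.6
```

```bash
python3 go.py "(.6015,-.2275,.0725)"; python3 - <<'E'
from h import *
for n in("wrist",): cv2.imwrite("pics/%s7.png"%n,get_image(n)[:,:,::-1])
E
```

```text
t 28.125 p [ 0.6012 -0.2292  0.0772] q [-0.82   0.144  1.984  1.029  1.06  -0.329] F [-0.37  0.47 -3.28] open 0.03949839574495302 grip 51.559646129608154
x az 29.8 el 50.2 | y el 0.0 | z az 29.7 tilt 50.2
(.6015,-.2275,.0725) total [-2.9 -1.3  3.9] norm 5.0 n 1 per row [-2.9 -1.3  3.9]
```

View pics/wrist7.png

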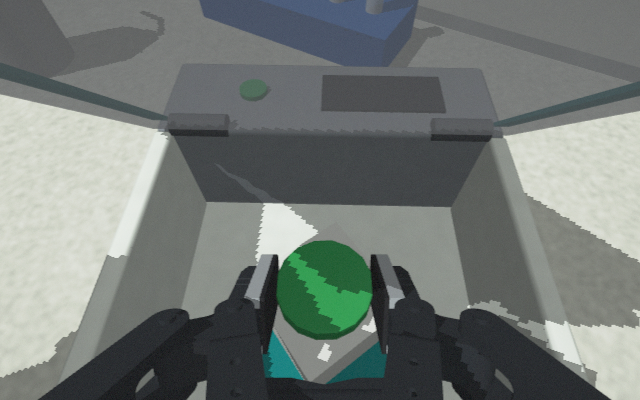

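The jar hovers over the pad in the chamber with nothing touching. I lower it gently.

{"method": "servo_tool", "body": {
  "increments": [
    [0.3,-1.5,-0.7,2,0],
    [0.3,-1.5,-0.6,2,0],
    [0.3,0,0,0,0]
  ]
}}

```text
t: 28.55
tool_pos: [0.6022, -0.2273, 0.0725]
tool_rot: [-2.574, -0.685, -1.206]
contact_force: [0.5, -0.8, -2.9]
opening: 0.0395
grip_force: 51.7
```

```bash
python3 avg.py
```

```text
[ 0.56 -0.69 -2.  ] [0.78 0.38 0.44] [-0.395  0.532 -0.042] [ 0.60221237 -0.22724723  0.07246063] 0.03925993492945833 28.8
```

Almost touching. I lower another 1 mm in two steps.

{"method": "servo_tool", "body": {
  "increments": [
    [0.3,-0.5,0,0.4,0],
    [0.3,-0.5,0,0.4,0],
    [0.3,0,0,0,0]
  ]
}}

```text
t: 29.22
tool_pos: [0.6026, -0.227, 0.0722]
tool_rot: [-2.572, -0.686, -1.208]
contact_force: [-3.3, 1.2, 5.6]
opening: 0.0393
grip_force: 52.3
```

```bash
python3 avg.py
```

```text
[-2.88  0.93  5.34] [0.41 0.81 0.41] [0.228 0.117 0.282] [ 0.60257357 -0.22704626  0.07224449] 0.039372101223535266 29.475
```

Contact made at about 8 N net. I release and look.

{"method": "servo_tool", "body": {
  "increments": [
    [0.5,0,0,0,0],
    [0.55,0,0,0,0],
    [0.65,0,0,0,0],
    [0.7,0,0,0,0],
    [0.7,7.7,0,-6.4,0]
  ],
  "force": 20
}}

```text
t: 30.15
tool_pos: [0.6016, -0.2266, 0.0803]
tool_rot: [-2.573, -0.684, -1.203]
contact_force: [1.0, 1.4, 0.2]
opening: 0.0598
grip_force: 0.0
```

```bash
python3 - <<'E'
from h import *
o=get_obs();im=get_image("wrist");cv2.imwrite("pics/w8.png",im[:,:,::-1])
b=[x for x in blobs(im,(52,120,40),(72,255,255))[1] if x[1]>2000]
for c,a in b: print(c,a,onz(ray("wrist",c,o),.077).round(4))
E
python3 go.py "(.5408,-.2599,.09)" "(.5408,-.2599,.15)" "(.44,-.305,.16)"
```

```text
[325.7, 294.5] 6849 [ 0.5935 -0.2305  0.077 ]
t 30.2 p [ 0.6027 -0.2275  0.0828] q [-0.816  0.134  1.983  1.026  1.063 -0.319] F [ 1.17 -0.42  1.46] open 0.059564636548840345 grip 0.0
x az 29.9 el 50.2 | y el 0.1 | z az 29.7 tilt 50.2
(.5408,-.2599,.09) total [-39.1  -2.6 -58.3] norm 70.0 n 1 per row [-39.1  -2.6 -58.3]
(.5408,-.2599,.15) total [ 46.1   0.1 -38.4] norm 60.0 n 1 per row [ 46.1   0.1 -38.4]
(.44,-.305,.16) total [-62.6 -10.9 -90.9] norm 111.0 n 2 per row [-31.3  -5.5 -45.4]
```

The jar stands at (.5935,-.2305) and the pad centre is (.594,-.231), so it is centred within 1 mm. I retreat straight back along the fingers, then come over the tab.

{"method": "servo_tool", "body": {
  "increments": [
    [0.7,3,0,-25,0],
    [0.7,0,0,-50,0],
    [0.7,0,0,-55,0],
    [0.7,0,0,-55,0],
    [0.7,0,0,-25,0],
    [0,0,0,0,0],
    [0,0,0,0,0]
  ]
}}

```text
t: 31.08
tool_pos: [0.4639, -0.3056, 0.2172]
tool_rot: [-2.573, -0.685, -1.205]
contact_force: [0.0, 0.2, -0.4]
opening: 0.0239
grip_force: 0.0
```

```bash
python3 go.py "(.455,-.31,.34)" "(.5586,-.2499,.32)" "(.5586,-.2499,.285)" "(.5321,-.264,.2338)" "(.5136,-.2738,.2096)" "(.4995,-.2813,.1817)" "(.4892,-.2868,.1513)" "(.4842,-.2895,.1236)" "(.4827,-.2903,.1)"; python3 - <<'E'
from h import *
sc=get_image("scene");tp=get_image("top");cv2.imwrite("pics/s9.png",sc[:,:,::-1])
C=np.zeros((450,800,3),np.uint8);C[:,:330]=cv2.resize(sc[115:265,155:265],(330,450));C[:390,400:775]=cv2.resize(tp[98:228,350:475],(375,390))
cv2.imwrite("pics/c9.png",C[:,:,::-1])
E
```

```text
t 31.075 p [ 0.4639 -0.3056  0.2172] q [-1.128 -0.158  2.013  0.881  1.448 -0.268] F [ 0.05  0.18 -0.45] open 0.023919426645809844 grip 0.0
x az 29.8 el 50.2 | y el -0.0 | z az 29.8 tilt 50.2
(.455,-.31,.34) total [ 88.   -0.6 -86.3] norm 123.0 n 2 per row [ 44.   -0.3 -43.1]
(.5586,-.2499,.32) total [ 61.3  -0.6 104.8] norm 121.0 n 2 per row [30.7 -0.3 52.4]
(.5586,-.2499,.285) total [-26.9   0.   22.4] norm 35.0 n 1 per row [-26.9   0.   22.4]
(.5321,-.264,.2338) total [-58.5  -0.9   9.7] norm 59.0 n 1 per row [-58.5  -0.9   9.7]
(.5136,-.2738,.2096) total [-32.   -0.7  -0.6] norm 32.0 n 1 per row [-32.   -0.7  -0.6]
(.4995,-.2813,.1817) total [-31.7  -0.5   5.6] norm 32.0 n 1 per row [-31.7  -0.5   5.6]
(.4892,-.2868,.1513) total [-30.8  -0.3  10.5] norm 33.0 n 1 per row [-30.8  -0.3  10.5]
(.4842,-.2895,.1236) total [-24.9  -0.1  13.4] norm 28.0 n 1 per row [-24.9  -0.1  13.4]
(.4827,-.2903,.1) total [-19.2  -0.   13.8] norm 24.0 n 1 per row [-19.2  -0.   13.8]
```

View pics/c9.png

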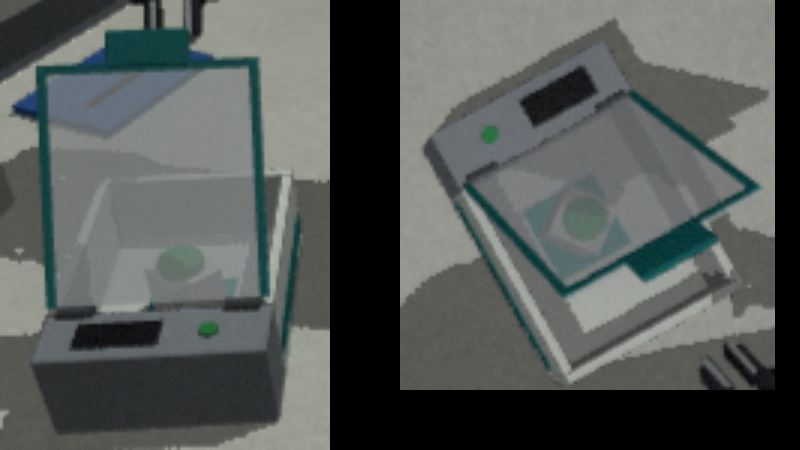

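The crops show the jar upright and centred on the teal pad, with the lid unmoved. Next I bring the closed fingers over the tab.

{"method": "servo_tool", "body": {
  "increments": [
    [0,29.3,0,-28.8,0],
    [0,29.3,0,-28.8,0],
    [0,29.3,0,-28.8,0],
    [0,20.4,0,35,0],
    [0,20.4,0,35,0],
    [0,20.4,0,35,0],
    [0,0,0,0,0],
    [0,0,0,0,0]
  ]
}}

```text
t: 32.17
tool_pos: [0.5591, -0.2509, 0.3195]
tool_rot: [-2.573, -0.686, -1.204]
contact_force: [0.3, 1.2, -0.6]
opening: 0.0004
grip_force: 0.0
```

{"method": "servo_tool", "body": {
  "increments": [
    [0,-13.4,0,11.2,0],
    [0,-13.4,0,11.2,0],
    [0,0,0,0,0]
  ]
}}

```text
t: 32.55
tool_pos: [0.5579, -0.2511, 0.2821]
tool_rot: [-2.573, -0.68, -1.201]
contact_force: [-0.1, -0.1, -0.7]
opening: -0.0002
grip_force: 0.0
```

```bash
python3 go.py "(.5321,-.264,.2338)" "(.5136,-.2738,.2096)" "(.4995,-.2813,.1817)" ;python3 - <<'E'
from h import *
print("tab top proj",proj("top",np.array([.544,-.258,.256])),onz(ray("top",(440.7,181)),.256))
E
```

```text
t 32.55 p [ 0.5579 -0.2511  0.2821] q [-0.911 -0.175  1.914  0.891  1.358 -0.037] F [-0.08 -0.09 -0.66] open -0.0001738138919842434 grip 0.0
x az 29.4 el 50.1 | y el -0.3 | z az 30.0 tilt 50.1
(.5321,-.264,.2338) total [-55.5  -1.4   8.9] norm 56.0 n 1 per row [-55.5  -1.4   8.9]
(.5136,-.2738,.2096) total [-32.   -0.6  -0.5] norm 32.0 n 1 per row [-32.   -0.6  -0.5]
(.4995,-.2813,.1817) total [-31.6  -0.4   5.6] norm 32.0 n 1 per row [-31.6  -0.4   5.6]
tab top proj (np.float64(439.47773487034146), np.float64(183.20763332639422)) [ 0.54935421 -0.26111333  0.256     ]
```

Above the tab, no contact. I push it down along the arc.

{"method": "servo_tool", "body": {
  "increments": [
    [0,-14,-0.4,2.2,0],
    [0,-14,-0.4,2.2,0],
    [0,-14,-0.3,2.2,0],
    [0,-13.5,-0.3,2.3,0],
    [0,-16,-0.3,0,0],
    [0,-16,-0.3,-0.5,0]
  ]
}}

```text
t: 33.3
tool_pos: [0.5143, -0.2747, 0.2118]
tool_rot: [-2.574, -0.685, -1.205]
contact_force: [0.1, 0.4, 1.0]
opening: -0.0002
grip_force: 0.3
```

```bash
python3 go.py "(.4995,-.2813,.1817)" "(.4892,-.2868,.1513)" "(.4842,-.2895,.1236)" "(.4827,-.2903,.1)"; python3 - <<'E'
from h import *
cv2.imwrite("pics/s10.png",get_image("scene")[90:270,120:300,::-1])
E
```

```text
t 33.3 p [ 0.5143 -0.2747  0.2118] q [-1.008 -0.136  2.003  0.905  1.351 -0.205] F [0.12 0.37 0.99] open -0.00019342465122520935 grip 0.33985159345320426
x az 29.8 el 50.2 | y el 0.0 | z az 29.8 tilt 50.2
(.4995,-.2813,.1817) total [-33.5  -1.6   6.9] norm 34.0 n 1 per row [-33.5  -1.6   6.9]
(.4892,-.2868,.1513) total [-30.8  -0.4  10.5] norm 33.0 n 1 per row [-30.8  -0.4  10.5]
(.4842,-.2895,.1236) total [-24.9  -0.1  13.4] norm 28.0 n 1 per row [-24.9  -0.1  13.4]
(.4827,-.2903,.1) total [-19.2  -0.1  13.8] norm 24.0 n 1 per row [-19.2  -0.1  13.8]
```

View pics/s10.png

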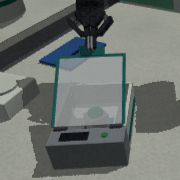

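The fingers sit on the tab at the lid's front edge, and that edge has moved from row ~137 to ~145, so the lid is coming down. I continue.

{"method": "servo_tool", "body": {
  "increments": [
    [0,-16.7,-0.8,3.4,0],
    [0,-16.7,-0.8,3.4,0],
    [0,-15.4,-0.2,5.2,0],
    [0,-15.4,-0.2,5.2,0]
  ]
}}

```text
t: 33.85
tool_pos: [0.4894, -0.2867, 0.1514]
tool_rot: [-2.574, -0.685, -1.205]
contact_force: [0.3, 0.7, 0.6]
opening: -0.0001
grip_force: 0.3
```

{"method": "servo_tool", "body": {
  "increments": [
    [0,-12.4,0,6.7,0],
    [0,-12.4,0,6.7,0],
    [0,-8,0,5.8,0],
    [0,-6,0,4.3,0],
    [0,0,0,0,0]
  ]
}}

```text
t: 34.48
tool_pos: [0.4838, -0.2898, 0.1071]
tool_rot: [-2.573, -0.684, -1.205]
contact_force: [0.3, 0.3, -0.7]
opening: 0.0001
grip_force: 0.0
```

```bash
python3 go.py "(.4827,-.2903,.0975)"; python3 - <<'E'
from h import *
cv2.imwrite("pics/t11.png",get_image("top")[98:228,350:475,::-1])
E
```

```text
t 34.475 p [ 0.4838 -0.2898  0.1071] q [-1.077  0.005  2.069  0.932  1.275 -0.415] F [ 0.32  0.28 -0.73] open 7.378921021813449e-05 grip 0.0
x az 29.8 el 50.2 | y el -0.0 | z az 29.8 tilt 50.2
(.4827,-.2903,.0975) total [-8.2 -0.1  5.2] norm 10.0 n 1 per row [-8.2 -0.1  5.2]
```

{"method": "servo_tool", "body": {
  "increments": [
    [0,-4.2,0,3,0],
    [0,-3,0,2.2,0],
    [0,0,0,0,0]
  ]
}}

```text
t: 34.9
tool_pos: [0.4837, -0.2907, 0.0995]
tool_rot: [-2.574, -0.685, -1.207]
contact_force: [-0.1, 0.4, 2.5]
opening: -0.0001
grip_force: 1.4
```

```bash
python3 st.py; python3 - <<'E'
from h import *
def lid(): 
    im=get_image("top");m,_=blobs(im,(80,90,30),(100,255,255));m[:, :350]=0;m[:,480:]=0;m[:98]=0;m[235:]=0
    k,l,s,c=cv2.connectedComponentsWithStats(m);return [(s[i].tolist(),c[i].round(1).tolist()) for i in range(1,k) if s[i][4]>25]
print(lid())
H=np.array([.669,-.1913,.085]);h=np.array([.882,.471,0]);y=np.array([-.471,.882,0])
for th in(0,.1,.2,.88):
    print(th,[np.round(proj("top",H-h*.21*np.cos(th)+[0,0,.21*np.sin(th)]+y*s),1).tolist() for s in(.093,-.093)],[np.round(proj("top",H-h*.238*np.cos(th)+[0,0,.238*np.sin(th)+.004]),1).tolist()])
E
```

```text
t 34.9 p [ 0.4837 -0.2907  0.0995] q [-1.079  0.02   2.07   0.936  1.266 -0.431] F [-0.09  0.41  2.51] open -9.609610320362129e-05 grip 1.3634420139715075
x az 29.9 el 50.2 | y el 0.1 | z az 29.7 tilt 50.2
[([427, 131, 38, 84, 319], [446.5, 178.6]), ([372, 161, 66, 64, 320], [408.5, 204.3]), ([380, 187, 20, 34, 49], [390.1, 203.9])]
0 [[405.7, 225.2], [463.2, 193.4]] [[439.8, 218.0]]
0.1 [[407.1, 225.0], [465.5, 192.6]] [[442.0, 217.6]]
0.2 [[408.1, 224.1], [467.5, 191.2]] [[443.8, 216.4]]
0.88 [[403.9, 198.9], [469.8, 162.5]] [[443.5, 186.3]]
```

{"method": "servo_tool", "body": {
  "increments": [
    [0,-0.8,0,0.6,0],
    [0,-0.8,0,0.6,0],
    [0,0,0,0,0]
  ]
}}

```text
t: 35.33
tool_pos: [0.4838, -0.2907, 0.0992]
tool_rot: [-2.571, -0.687, -1.209]
contact_force: [-6.8, 2.4, 11.7]
opening: 0.0001
grip_force: 5.8
```

{"method": "servo_tool", "body": {
  "increments": [
    [0,-0.8,0,0.6,0],
    [0,-0.8,0,0.6,0],
    [0,0,0,0,0]
  ]
}}

```text
t: 35.7
tool_pos: [0.484, -0.2909, 0.099]
tool_rot: [-2.568, -0.689, -1.212]
contact_force: [-11.9, 2.7, 20.7]
opening: -0.0001
grip_force: 10.0
```

Hard stop reached: 21 N with no further travel. I retreat and check.

{"method": "servo_tool", "body": {
  "increments": [
    [0,10,0,-8,0],
    [0,20,0,-40,0],
    [0,30,0,-50,0],
    [0,30,0,-50,0],
    [0,0,0,0,0],
    [0,0,0,0,0]
  ]
}}

```text
t: 36.45
tool_pos: [0.4343, -0.318, 0.2579]
tool_rot: [-2.574, -0.684, -1.204]
contact_force: [0.5, -0.0, -0.5]
opening: -0.0004
grip_force: 0.0
```

```bash
python3 st.py; python3 - <<'E'
from h import *
im=get_image("top");sc=get_image("scene")
print(blobs(im,(52,120,40),(72,255,255))[1]);print(blobs(sc,(52,120,40),(72,255,255))[1])
m,_=blobs(im,(80,90,30),(100,255,255));m[:, :350]=0;m[:,480:]=0;m[:98]=0;m[235:]=0
pts=cv2.findNonZero(m);print(cv2.boxPoints(cv2.minAreaRect(pts)).round(1).tolist(),cv2.boundingRect(pts))
print("rightmost",pts[pts[:,0,0].argmax()],"lowest",pts[pts[:,0,1].argmax()],"leftmost",pts[pts[:,0,0].argmin()])
m2,_=blobs(sc,(80,90,30),(100,255,255));m2[:, :140]=0;m2[:,270:]=0;m2[270:]=0;p=cv2.findNonZero(m2);print("scene teal bbox",cv2.boundingRect(p))
H=np.array([.669,-.1913,.087]);h=np.array([.882,.471,0]);y=np.array([-.471,.882,0])
for th in(0,.05,.1):
  f=lambda n:[np.round(proj(n,H-h*r*np.cos(th)+[0,0,r*np.sin(th)]+y*s),1).tolist() for r,s in((.21,.093),(.21,-.093),(.238,.035),(.238,-.035))]
  print(th,f("top"),f("scene"))
# glass-tinted jar and bystanders: difference to the first pictures
for n,a in(("top",im),("scene",sc)):
  d=cv2.absdiff(a,cv2.imread(f"pics/{n}0.png")[:,:,::-1].copy()).max(2)
  print(n,"bottle",d[115:165,258:300].mean() if n=="top" else d[232:298,312:346].mean(),"beaker",d[144:172,210:238].mean() if n=="top" else d[258:303,386:420].mean())
E
```

```text
t 36.45 p [ 0.4343 -0.318   0.2579] q [-1.193 -0.217  1.992  0.863  1.547 -0.247] F [ 0.5  -0.03 -0.47] open -0.0003978221766852858 grip 0.0
x az 29.8 el 50.1 | y el -0.0 | z az 29.8 tilt 50.1
[([379.4, 142.2], 21), ([189.4, 161.2], 144), ([192.0, 203.1], 144), ([241.6, 224.1], 147), ([216.3, 264.0], 147)]
[([438.6, 203.0], 130), ([402.1, 220.4], 148), ([223.9, 224.2], 21), ([454.6, 251.8], 199), ([449.8, 290.8], 269)]
[[367.1000061035156, 164.3000030517578], [428.8999938964844, 129.5], [469.70001220703125, 201.6999969482422], [407.79998779296875, 236.60000610351562]] (368, 131, 97, 94)
rightmost [[464 193]] lowest [[407 224]] leftmost [[368 166]]
scene teal bbox (140, 0, 115, 231)
0 [[405.9, 225.2], [463.4, 193.4], [428.8, 224.0], [450.4, 212.0]] [[252.0, 170.6], [189.2, 173.4], [233.6, 166.5], [210.5, 167.5]]
0.05 [[406.6, 225.2], [464.6, 193.1], [429.8, 224.0], [451.7, 211.8]] [[251.5, 167.7], [188.4, 170.5], [233.0, 163.2], [209.7, 164.2]]
0.1 [[407.2, 225.0], [465.8, 192.6], [430.8, 223.7], [452.8, 211.5]] [[251.1, 164.9], [187.5, 167.7], [232.4, 160.0], [208.9, 161.0]]
top bottle 4.33047619047619 beaker 4.173469387755102
scene bottle 6.611408199643494 beaker 2.343137254901961
```

```bash
python3 - <<'E'
from h import *
sc=get_image("scene");m,_=blobs(sc,(80,60,25),(100,255,255))
for c in(195,200,205,215,222,230,240,246): print(c,np.where(m[140:215,c])[0]+140)
E
```

```text
195 [172]
200 [171 172]
205 [171 172]
215 [166 167 168 169 170 171 172]
222 [166 167 168 169 170 171]
230 [165 166 167 168 169 170 171]
240 [170]
246 [170 184 185 186 187 188 189 190 191 192 193 194 195 196 197 198 199 200
 201 202 203 204]
```

```bash
python3 -c "
from station import *
print(finish_job())"
```

```text
the job is handed in; nothing more can be done
None
```

I found the heavy jar by lifting it (about 2.6 N, roughly 0.27 kg), set it down within 1 mm of the pad centre, closed the lid to its stop and handed the job in at about 36.5 s; the two empty jars, the wash bottle and the beaker show no movement in the camera images.

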